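# Refit the ejector pin of the tile die

## Task

Take the loose ejector pin out of its wooden cradle and slide it tip first partway into the deep bore of the tile die's sliding bush; the bush sits somewhere along its sideways slot, so feel for the hole with light pushes. Let go of the shank with the pin about a third to a half of the way in, take hold of its thick head, lift it level, push the pin gently home until the head sits against the bush, and release it. Never push the pin hard against the die, and leave the jars, tiles, kiln stilts, brush and marker where they are.

Things in the scene. Friction and masses are not known exactly. Their poses are not given: they have to be found in the camera images.
- pin: The loose steel ejector pin: a straight shank 12 mm thick and 130 mm long, with a 2 mm bevel at the tip and a thicker head at the rear; 0.08 to 0.17 kg. Origin on its axis at the shoulder, where the head meets the shank; x points along the pin to the tip (it may be rolled about x). Part-inserted and let go, it stays there, its head sagging 4 mm; pushed so it wedges: level it first.
- pin_shank (a point): Point on the pin's axis on the bare shank, 52 mm ahead of the shoulder, 78 mm behind the tip; x to the tip. The pin starts level in the cradle, axis 45 mm above the bench, tip away from the robot, and lifts straight up; 40 mm of shank either side of this point is bare.
- pin_head (a point): Centre of the pin's head, a cylinder 20 mm thick and 36 mm long on the pin's axis; 18 mm behind the shoulder, 70 mm behind pin_shank, 148 mm behind the tip; x to the tip. In the cradle the pocket's walls cover the head's sides to 65 mm above the bench.
- cradle_base (a point): The fixed wooden cradle that stores the pin: base 172 x 54 x 10 mm. The point is on the bench below pin_shank as stored; x along the stored pin to its tip. Head pocket at x -100 to -46 mm, 65 mm tall; front notch at x 47 to 63 mm, 54 mm tall.
- die: The fixed tile die: grey channel 74 mm wide, 90 mm tall; taller steel plate (80 wide, 96 tall) 143 mm behind its mouth. Origin on the bench below die_mouth, axes alike. In it a steel bush, 34 mm square, front 8 mm proud, slides in y (3 N friction) and starts -7 to +7 mm off centre: not reported, see or feel it. Springs let it yield 2 mm in height. Over 40 N of contact with the pin does damage.
- die_mouth (a point): In the plane of the bush's front face, mid-way of its sideways travel, at the bore's height, 60 mm above the bench; x horizontal into the bore, y left, z up. The bush's one blind bore, in the middle of its face, along x: 13.2 mm wide, 134 mm deep, no bevel. Tip on the face: pin_shank at x = -78 mm; pin home (130 mm in, shoulder on the face): pin_head at x = -18 mm.
- stilt_1: Bystander: a three-armed ceramic kiln stilt, 44 x 39 x 16 mm, standing or lying loose on the bench, to be left alone. Origin at the centre of its underside.
- glaze_tile_3: Bystander: a flat test tile, 72 x 48 x 9 mm, standing or lying loose on the bench, to be left alone. Origin at the centre of its underside.
- stilt_2: Bystander: a three-armed ceramic kiln stilt, 44 x 39 x 16 mm, standing or lying loose on the bench, to be left alone. Origin at the centre of its underside.
- jar_iron: Bystander: a lidded jar, 53 mm wide, 70 mm tall, standing or lying loose on the bench, to be left alone. Origin at the centre of its underside.
- jar_cobalt: Bystander: a lidded jar, 61 mm wide, 75 mm tall, standing or lying loose on the bench, to be left alone. Origin at the centre of its underside.
- brush_round: Bystander: a wooden brush, 210 mm long along y, 20 mm thick, standing or lying loose on the bench, to be left alone. Origin at the centre of its underside.
- marker_black: Bystander: a felt marker, 131 mm long along y, 17 mm thick, standing or lying loose on the bench, to be left alone. Origin at the centre of its underside.

How it is judged:
By the outcome, as a careful person would: the job done as asked, in the order asked, and still so for the second after the job is handed in, with the robot touching nothing.
It also fails if it takes over 67 s, if anything falls off the work surface, if the arm or the gripper's body presses on something with over 40 N, if the wrist force passes 120 N, or if a joint passes its speed limit or range.

## Robot

A 6-joint arm with a two-finger parallel gripper is mounted at the origin on a cart in front of the work surface, level with it; the furniture and walls round the work are solid. World frame = base frame: x ahead of the robot, y to its left, z up, the work surface at z = 0. Lengths are in mm, angles in rad, forces in N, time in s.
With the tool pointing down it reaches from about 350 to 975 mm from the base axis. Payload 17.4 kg.
Tool frame: the origin (TCP) lies on the centre line of the jaws, within the pads' length; the fingertips stand 11 mm ahead of it and the grasp point (between the pads) lies 8 mm behind it; x points along the fingers, y is the direction in which the jaws open and shut, and the axes are right-handed (so a half turn about x gives the same grasp; the last joint's range is limited). The gripper opens to 85 mm and grips with 20 to 120 N. Pads are 22 mm wide; open, the fingers measure 114 mm over their backs; the gripper's body (76 mm by 85 mm) begins 54 mm behind the grasp point. The pads swing forward as they close: fully open they stand 13 mm farther back than shut.
Start: joints at [-0.038, 0.116, 1.442, -0, 1.584, -0.038], TCP at [675.005, -0.009, 220.403] pointing down, gripper open.
Joint ranges: [-2.83, 2.83], [-0.83, 2.19], [0.07, 2.5], [-1.14, 4.28], [0.01, 3], [-2.97, 2.97]. Speed limits (rad/s): [1.89, 1.89, 2.22, 3.14, 3.14, 3.14].

## Interface

Orientations are given as a unit quaternion [w, x, y, z].
In Python, from bench import env gives the robot as it stands.
- The arm moves only by the shell command python3 -m pendant 'ROWS' [FORCE]. ROWS is text: rows parted by semicolons, each of 7 numbers parted by spaces: the shift along the tool's x, y, z in m, then the turn, a rotation vector about the tool's x, y, z in rad, then the finger opening in m, from 0 to 0.0854. In form: tx ty tz rx ry rz fingers; .... A call has 1 to 12 rows; each row is the pose to reach, as a shift and turn from the pose commanded when the call began, along the tool's axes at that moment; what a row does not reach only later rows make up. A row lasts 1/8 s, in which the tool goes at most 62.5 mm and 10.7 degrees, less where a joint would pass 70% of its speed; a pose out of reach is approached as far as the arm can. A call with a gripper value outside its range is refused whole. The fingers move at their own pace and stop on an object; FORCE is the grip in N (left out, the last holds). Time passes only in rows, so rows that repeat a pose let the fingers close. It gives the time, the measured TCP pose, the force and the opening at its end, in the units of the state.
- env.read_state(): the state, without advancing time (a new reading comes with each control period).
- env.snapshot(name): name is "scene" or "side" or "wrist"; returns the picture (384x512x3 uint8, blue, green, red); there is no depth.
- env.camera_params(name): a dict with "fx", "fy", "cx", "cy" (pixels), "camera_from_world" (4x4, takes a point from world to camera coordinates). Camera axes: x right, y down, z forward; pixel columns grow to the right and rows downward; lengths in mm; the calibration is good to about 2 mm. A picture is of the moment at which its call begins: read the wrist's pose just before it. camera_params takes no time and is no camera call; for the wrist camera it gives the pose at the moment of the call.
- env.job_done(): hands the job in, once; it reports no verdict.
The state is a dict: "clock": time; "qpos": joint angles; "qd": joint speeds; "joint_efforts": joint torques, N m; "position": TCP position; "orientation": TCP orientation; "wrist_force": force on the tool from outside, world axes, zero at the start; "moment": the same for the moment, N m; "grip_width": finger opening in mm.
Only numpy, scipy, OpenCV 4.12 (cv2) and the standard library are available. Lean on these libraries where they do the work, as an engineer would, in place of code of your own. Each camera call takes 0.05 s, during which the arm holds its last target.

## Working session

There is one attempt and no reset: what is moved stays moved. The work goes in short steps, Python scripts to look and compute and a shell command to move; the robot and the scene stay as the last step left them, time stands still between calls to the robot, and variables do not carry over. Pictures are saved under pics/ and viewed, and the job is handed in when it is done.

```bash
ls; mkdir -p pics; python3 - <<'E'
from bench import env
import cv2, numpy as np
np.set_printoptions(precision=4,suppress=True)
s=env.read_state()
for k,v in s.items(): print(k,v)
for n in ["scene","side","wrist"]:
    p=env.camera_params(n); print(n,p["fx"],p["fy"],p["cx"],p["cy"]);print(np.array(p["camera_from_world"]))
    im=env.snapshot(n); cv2.imwrite(f"pics/{n}0.png",im)
E
```

```text
pics
clock 0.0
qpos [-0.0378  0.1165  1.4423 -0.      1.584  -0.0378]
qd [-0.0024  0.0014  0.0004 -0.0007 -0.0012  0.    ]
joint_efforts [ -0.003  -73.2023 -63.2483  -0.0004   0.0066  -0.    ]
position [674.7843  -0.0064 219.6474]
orientation [ 0.4997  0.4997  0.5003 -0.5003]
wrist_force [-0.2855  0.1169 -0.2648]
moment [ 0.0278  0.0518 -0.0135]
grip_width 85.20292942098578
scene 357.8199574092446 357.8199574092446 254.6551460511992 193.43588712501125
[[ -0.5684  -0.8226  -0.0151 -24.8971]
 [ -0.5562   0.3977  -0.7297 534.6311]
 [  0.6063  -0.4064  -0.6836 373.67  ]
 [  0.       0.       0.       1.    ]]
side 435.4981637933693 435.4981637933693 257.0423379550731 184.45216077554744
[[   0.8868   -0.4619    0.0165 -702.8057]
 [  -0.2064   -0.4278   -0.88     -9.1629]
 [   0.4135    0.7769   -0.4748 1195.3684]
 [   0.        0.        0.        1.    ]]
wrist 272.728637080564 272.728637080564 253.58128208523902 192.38631462745616
[[   1.       -0.0003   -0.0003 -675.2325]
 [  -0.0002   -0.9644    0.2645  -33.761 ]
 [  -0.0003   -0.2645   -0.9644  377.8415]
 [   0.        0.        0.        1.    ]]
```

View pics/scene0.png

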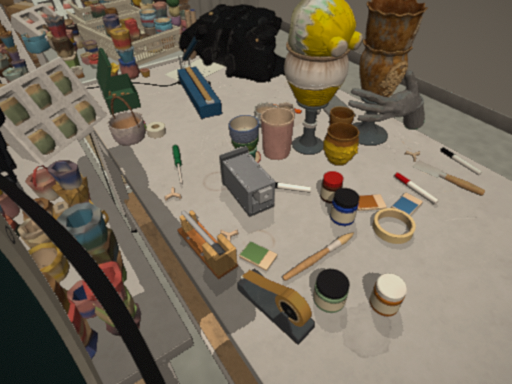

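View pics/side0.png

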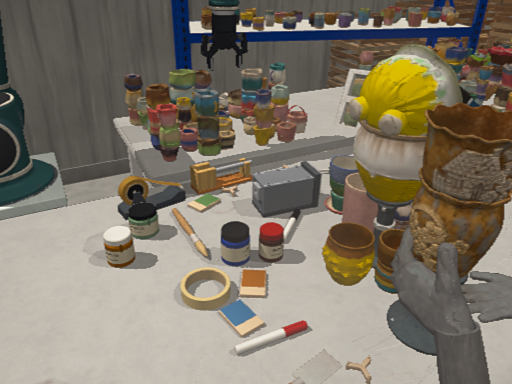

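View pics/wrist0.png

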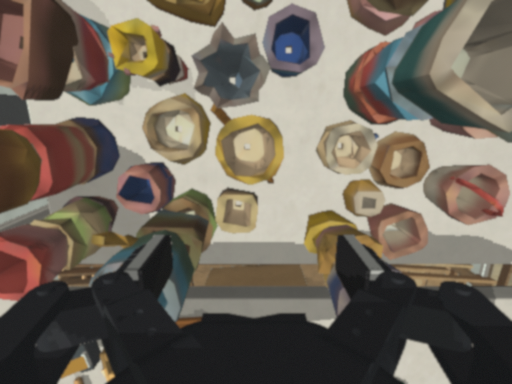

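```bash
cat > h.py <<'E'
from bench import env
import cv2, numpy as np
from scipy.spatial.transform import Rotation as R
np.set_printoptions(precision=2,suppress=True)
def cam(n):
    p=env.camera_params(n); return np.array([[p["fx"],0,p["cx"]],[0,p["fy"],p["cy"]],[0,0,1]]),np.array(p["camera_from_world"])
def proj(n,P,c=None):
    K,T=c or cam(n); P=np.atleast_2d(P); q=(T[:3,:3]@P.T).T+T[:3,3]; q=q@K.T; return q[:,:2]/q[:,2:]
def ray(n,uv,c=None):
    K,T=c or cam(n); d=T[:3,:3].T@np.linalg.inv(K)@np.array([uv[0],uv[1],1.]); return -T[:3,:3].T@T[:3,3], d
def at_z(n,uv,z,c=None):
    o,d=ray(n,uv,c); return o+d*(z-o[2])/d[2]
def crop(n,src,x0,y0,x1,y1,k,out):
    im=cv2.imread(src)[y0:y1,x0:x1]; im=cv2.resize(im,None,fx=k,fy=k,interpolation=cv2.INTER_CUBIC); cv2.imwrite(out,im)
E
python3 - <<'E'
from h import *
crop(0,'pics/scene0.png',160,130,300,290,5,'pics/c1.png') if 0 else crop(0,'pics/scene0.png',165,195,265,280,7,'pics/c1.png')
crop(0,'pics/scene0.png',205,135,325,220,6,'pics/c2.png')
crop(0,'pics/side0.png',180,150,330,225,5,'pics/c3.png')
print(at_z('scene',(247,182),60),at_z('scene',(210,245),45),at_z('side',(285,190),60),at_z('side',(220,175),45))
print(R.from_quat(np.roll(env.read_state()['orientation'],-1)).as_matrix())
E
```

```text
[ 620.78 -437.28   60.  ] [ 512.06 -269.22   45.  ] [ 620.1  -475.41   60.  ] [ 521.33 -307.14   45.  ]
[[-0.  1. -0.]
 [ 0. -0. -1.]
 [-1. -0. -0.]]
```

View pics/c1.png

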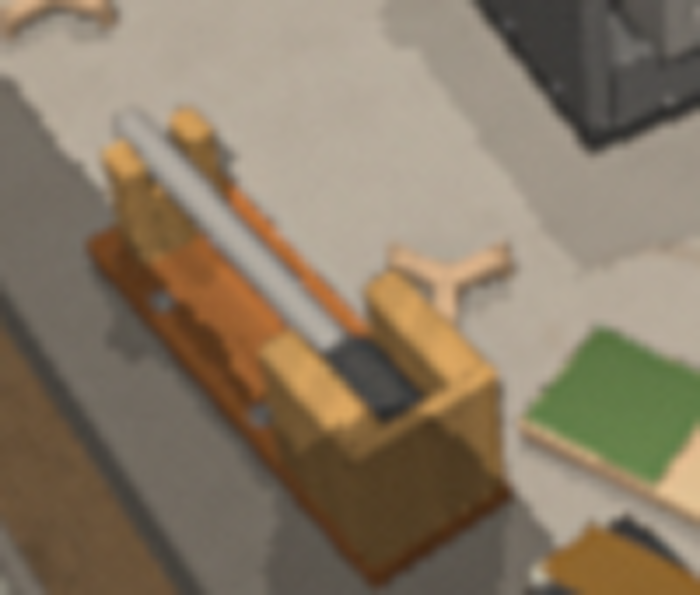

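View pics/c2.png

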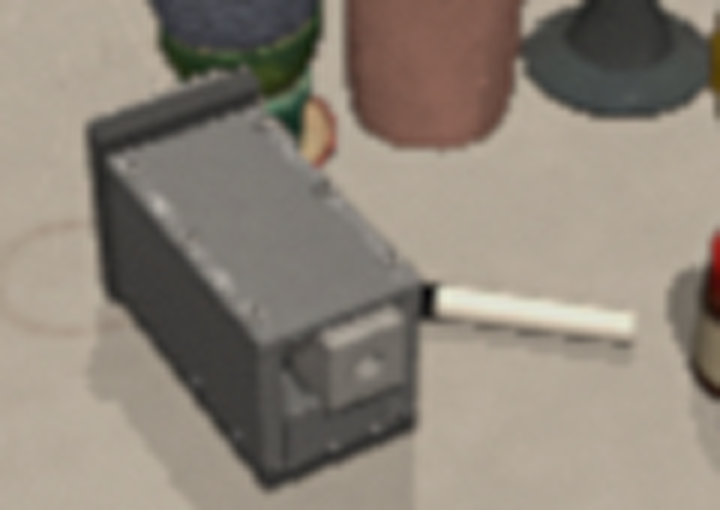

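View pics/c3.png

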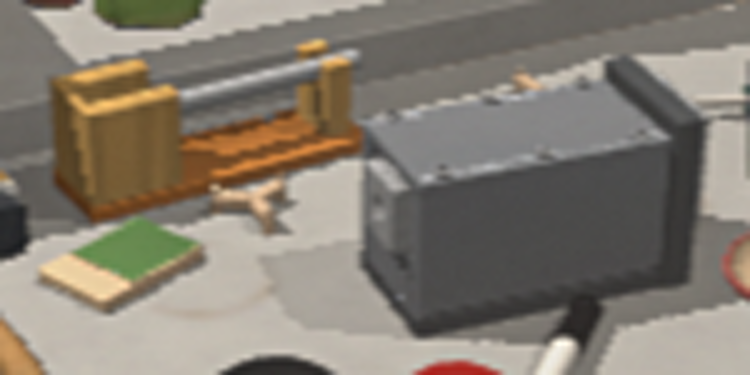

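```bash
cat > fit.py <<'E'
from h import *
from scipy.optimize import least_squares
def X(p,P): 
    c,s=np.cos(p[2]),np.sin(p[2]); return np.array([p[0]+c*P[0]-s*P[1],p[1]+s*P[0]+c*P[1],P[2]])
D={'scene':[((248,193),(8,37,90)),((274.2,182.2),(8,-37,90)),((249.7,216.2),(8,37,0)),((273.8,205.5),(8,-37,0)),((220,157),(143,40,96)),((248,150.3),(143,-40,96))],
'side':[((253,175.4),(8,37,90)),((263.6,187.4),(8,-37,90)),((263.6,217),(8,-37,0)),((252.4,203.6),(8,37,0)),((318,174.4),(143,-40,96)),((302.4,162.4),(143,40,96))]}
C={'scene':[((183.3,211.1),(78,0,45)),((177.9,230),('f',27,10)),((218.6,278.9),('r',27,0)),((237.9,267),('r',-27,0))],
'side':[((250.4,161.4),(78,0,45)),((252,180),('f',-27,0)),((199,194),('r',-27,0)),((191.6,187),('r',27,0))]}
cams={n:cam(n) for n in ('scene','side')}
def run(S,p0,use=('scene','side')):
    def f(p):
        r=[]
        for n in use:
            for uv,P in S[n]:
                P=list(P)
                if P[0]=='f':P[0]=p[3]
                if P[0]=='r':P[0]=p[3]-172
                r+=list(proj(n,X(p,P),cams[n])[0]-uv)
        return r
    o=least_squares(f,p0,loss='soft_l1'); return o.x,np.array(f(o.x)).reshape(-1,2)
if __name__=='__main__':
    for u in (('scene','side'),('scene',),('side',)):
        for S,p0 in ((D,[600,-430,.5,0]),(C,[520,-290,.5,68])):
            x,r=run(S,p0,u); print(u,x); print(r.T)
    x,_=run(D,[600,-430,.5,0])
    # bore hit
    o,d=ray('scene',(205+370/6,135+362/6)); n=X(x,(1,0,0))-X(x,(0,0,0)); m=X(x,(0,0,60))
    t=n@(m-o)/(n@d); q=o+t*d-m; print('bore y,z off',q@(X(x,(0,1,0))-X(x,(0,0,0))),q[2])
E
python3 fit.py
```

```text
('scene', 'side') [ 556.77 -441.4    -0.09    0.  ]
[[-0.23  1.01 -0.9   0.55  1.04  0.85 -0.15  1.06  0.14  0.03 -1.48 -1.14]
 [-3.14 -3.03  0.53  0.5   0.27 -2.56 -4.04 -2.66  0.41 -0.82 -0.59 -1.84]]
('scene', 'side') [ 555.91 -272.2     0.07   72.72]
[[ 0.12 -1.06 -0.17  1.11  0.67  2.21 -0.66 -1.61]
 [ 0.84 -1.27  0.8  -0.83 -0.14 -0.33  0.72 -0.8 ]]
('scene',) [ 553.97 -439.14   -0.08    0.  ]
[[-0.3   0.78 -0.96  0.34  0.16 -0.13]
 [-1.92 -2.15  1.76  1.39  1.55 -1.61]]
('scene',) [ 558.47 -272.3     0.06   69.24]
[[-0.03 -0.55 -0.29  1.16]
 [ 0.03 -1.3   1.2  -0.28]]
('side',) [ 553.71 -447.01   -0.11    0.  ]
[[ 0.09  0.77 -0.15  0.26 -0.92 -0.15]
 [-2.89 -1.26  1.94  0.44  1.19 -0.35]]
('side',) [ 554.31 -272.67    0.09   74.61]
[[-0.04  2.23 -0.03 -1.36]
 [-0.17 -0.54  1.02 -0.43]]
bore y,z off -8.997318956455112 -2.759185405819153
```

```bash
python3 -m pendant '-0.02 -0.175 0.34 -1.571 0 0 0.085; -0.02 -0.175 0.34 -1.571 0 0 0.085; -0.02 -0.175 0.34 -1.571 0 0 0.085; -0.02 -0.175 0.34 -1.571 0 0 0.085; -0.02 -0.175 0.34 -1.571 0 0 0.085; -0.02 -0.175 0.34 -1.571 0 0 0.085; -0.02 -0.175 0.34 -1.571 0 0 0.085; -0.02 -0.175 0.34 -1.571 0 0 0.085; -0.02 -0.175 0.34 -1.571 0 0 0.085; -0.02 -0.175 0.34 -1.571 0 0 0.085; -0.02 -0.175 0.34 -1.571 0 0 0.085; -0.02 -0.175 0.34 -1.571 0 0 0.085'
python3 - <<'E'
from h import *
s=env.read_state(); print(s['clock'],s['position'],s['wrist_force'],s['qpos'],np.abs(s['qd']).max())
print(R.from_quat(np.roll(s['orientation'],-1)).as_matrix())
K,T=cam('wrist'); print(-T[:3,:3].T@T[:3,3]); print(T); np.savez('w1.npz',K=K,T=T)
cv2.imwrite('pics/wrist1.png',env.snapshot('wrist'))
crop(0,'pics/wrist1.png',0,0,512,384,1.5,'pics/w1b.png')
E
```

```text
clock: 1.65
position: [500.1, -339.9, 240.4]
orientation: [0.707, 0.0, 0.707, -0.0]
wrist_force: [0.6, 0.0, -0.6]
grip_width: 85.0
1.65 [ 500.05 -339.91  240.36] [ 0.61  0.   -0.6 ] [-0.64 -0.04  1.57 -0.    1.61 -2.21] 0.008478421390209559
[[-0.  0.  1.]
 [ 0.  1. -0.]
 [-1.  0. -0.]]
[ 433.53 -339.53  393.75]
[[   0.      1.      0.    338.9 ]
 [   0.96   -0.      0.27 -522.91]
 [   0.27   -0.     -0.96  264.55]
 [   0.      0.      0.      1.  ]]
```

View pics/w1b.png

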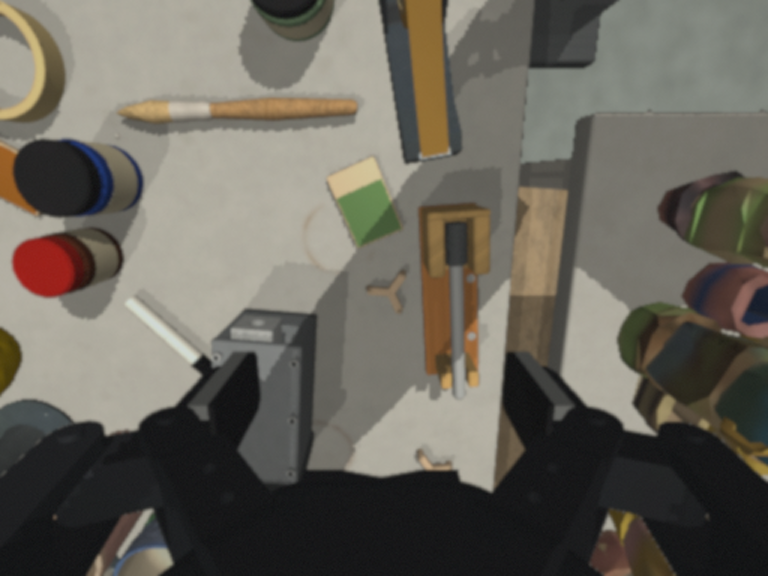

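```bash
python3 - <<'E'
from h import *
crop(0,'pics/wrist1.png',270,130,350,275,5,'pics/w1c.png')
crop(0,'pics/wrist1.png',130,195,220,330,5,'pics/w1d.png')
c=cam('wrist')
for uv in [(518,200),(575,200),(585,115),(640,400),(640,320),(400,150)]: print(uv,at_z('wrist',np.array(uv)/1.5,0,c),at_z('wrist',np.array(uv)/1.5,100,c)[1])
E
```

```text
(518, 200) [ 455.43 -209.92    0.  ] -242.84139894956007
(575, 200) [ 455.49 -156.21    0.  ] -202.77544105014354
(585, 115) [ 381.11 -156.58    0.  ] -203.04752223608114
(640, 400) [666.86 -59.64   0.  ] -130.7271306757221
(640, 320) [575.37 -74.94   0.  ] -142.1398708397055
(400, 150) [ 410.62 -321.61    0.  ] -326.1724051612405
```

View pics/w1c.png

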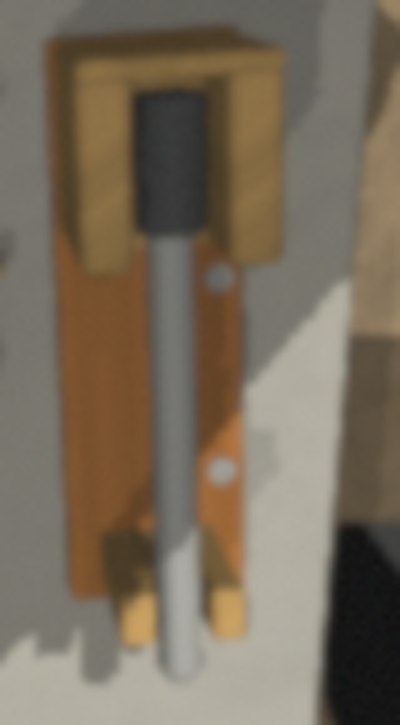

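View pics/w1d.png

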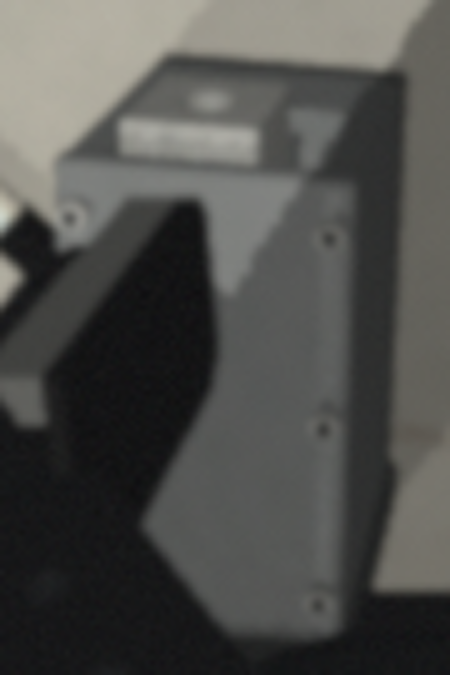

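```bash
cat > fitw.py <<'E'
from fit import *
cams['wrist']=cam('wrist')
D['wrist']=[((141.4,226.6),(8,-37,90)),((201,231.6),(8,37,90)),((163,206.4),(8,-37,0)),((210.6,210),(8,37,0)),((198,323),(143,37,90)),((130+122/5,195+118/5),(0,'b-17',77)),((130+262/5,195+128/5),(0,'b+17',77))]
def fd(p):
    r=[]
    for uv,P in D['wrist']:
        P=list(P)
        if isinstance(P[1],str): P[1]=p[3]+float(P[1][1:])
        r+=list(proj('wrist',X(p,P),cams['wrist'])[0]-uv)
    r+=list(proj('wrist',X(p,(0,p[3],60)),cams['wrist'])[0]-(172,215.2)); return r
o=least_squares(fd,[556,-441,-.09,0]); print('die',o.x,'\n',np.array(fd(o.x)).reshape(-1,2).T)
C['wrist']=[((304,148.4),(-88,0,55)),((304.2,176.4),(-52,0,55)),((306.2,266),(77,0,49)),((304.8,190),(-38,0,51)),((306,254),(61,0,51))]
def fc(p):
    r=[]
    for uv,P in C['wrist'][:3]: r+=list(proj('wrist',X(p,P),cams['wrist'])[0]-uv)
    for uv,P in C['wrist'][3:]: r+=[proj('wrist',X(p,P),cams['wrist'])[0][0]-uv[0]]
    return r
o=least_squares(fc,[556,-272,.07]); print('pin',o.x,o.fun)
E
python3 fitw.py
```

```text
die [ 555.82 -439.     -0.08   -6.31] 
 [[-2.04  0.2   0.34  1.55  0.34  0.13 -0.32  0.26]
 [ 1.11  0.63 -1.85 -1.79  2.56 -0.17 -0.13 -0.48]]
pin [ 558.41 -271.07    0.07] [-0.04  0.1   0.47  0.6  -0.11 -0.87 -0.43  0.1 ]
```

```bash
python3 -m pendant '0.06 0.069 0.058 -0.07 0 0 0.045; 0.12 0.069 0.058 -0.07 0 0 0.045; 0.13 0.069 0.058 -0.07 0 0 0.045; 0.13 0.069 0.058 -0.07 0 0 0.045; 0.13 0.069 0.058 -0.07 0 0 0.045'
python3 - <<'E'
from h import *
s=env.read_state(); print(s['clock'],s['position'],s['wrist_force'],s['moment'])
cv2.imwrite('pics/wrist2.png',env.snapshot('wrist'))
crop(0,'pics/wrist2.png',100,80,450,384,2,'pics/w2b.png')
cv2.imwrite('pics/scene2.png',env.snapshot('scene'))
crop(0,'pics/scene2.png',140,120,300,290,4,'pics/s2b.png')
E
```

```text
clock: 2.33
position: [558.4, -271.7, 112.5]
orientation: [0.707, -0.025, 0.706, 0.024]
wrist_force: [0.3, -0.4, 0.7]
grip_width: 45.0
2.325 [ 558.39 -271.69  112.45] [ 0.31 -0.4   0.68] [-0.01  0.02 -0.01]
```

View pics/w2b.png

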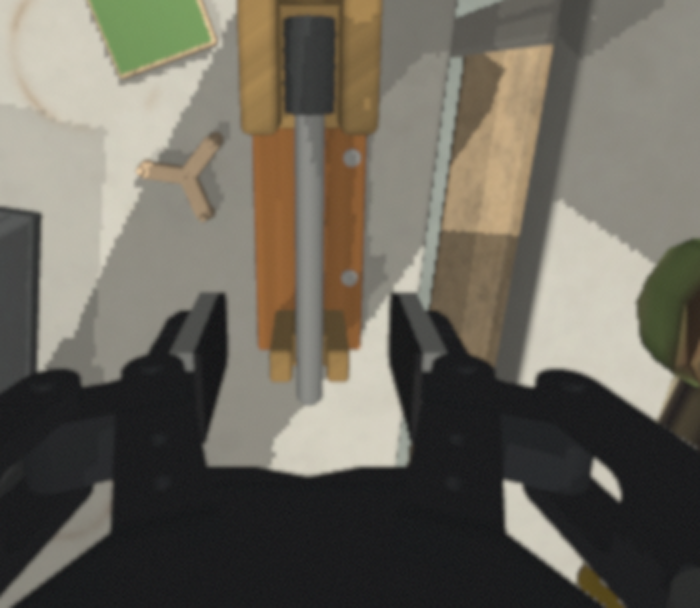

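View pics/s2b.png

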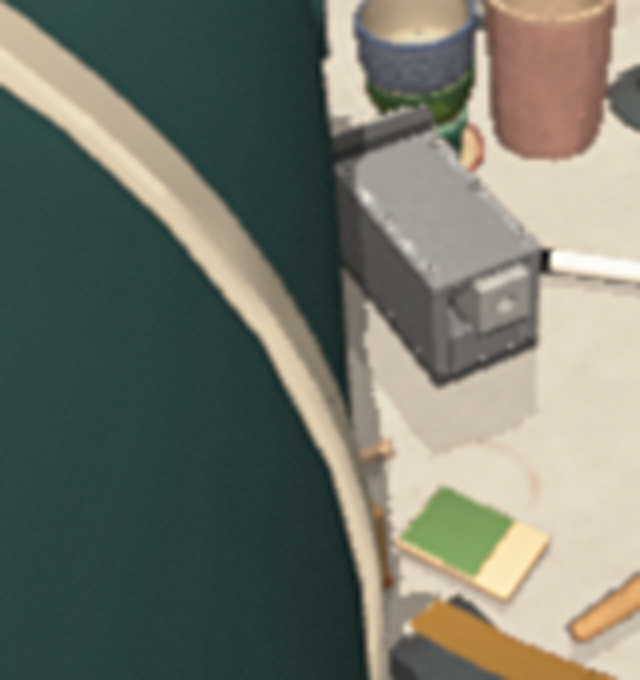

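```bash
python3 - <<'E'
from h import *
print(at_z('wrist',(255,280.5),49),at_z('wrist',(255,137),55))
E
python3 -m pendant '0.05 0 0 0 0 0 0.045; 0.0755 0 0 0 0 0 0.045; 0.0755 0 0 0 0 0 0.045; 0.0755 0 0 0 0 0 0.045'
```

```text
[ 634.66 -265.28   49.  ] [ 506.58 -274.34   55.  ]
clock: 2.92
position: [558.8, -271.7, 37.2]
orientation: [0.707, -0.025, 0.706, 0.024]
wrist_force: [-1.0, 0.2, 0.5]
grip_width: 45.4
```

```bash
python3 -m pendant '0 0 0 0 0 0 0.0; 0 0 0 0 0 0 0.0; 0 0 0 0 0 0 0.0; 0 0 0 0 0 0 0.0; 0 0 0 0 0 0 0.0' 60
python3 -m pendant '-0.01 0 0 0 0 0 0.0; -0.03 0 0 0 0 0 0.0;-0.05 0 0 0 0 0 0.0;-0.08 0 0 0 0 0 0.0;-0.11 0 0 0 0 0 0.0;-0.12 0 0 0 0 0 0.0;-0.12 0 0 0 0 0 0.0'
python3 - <<'E'
from h import *
s=env.read_state(); print(s['clock'],s['position'],s['wrist_force'],s['moment'],s['grip_width'])
cv2.imwrite('pics/wrist3.png',env.snapshot('wrist'))
crop(0,'pics/wrist3.png',100,80,450,384,2,'pics/w3b.png')
cv2.imwrite('pics/side3.png',env.snapshot('side'))
crop(0,'pics/side3.png',150,60,340,220,4,'pics/s3b.png')
E
```

```text
clock: 3.55
position: [558.5, -271.3, 36.3]
orientation: [0.707, -0.025, 0.706, 0.025]
wrist_force: [-2.2, 0.4, 7.1]
grip_width: 6.6
clock: 4.42
position: [558.1, -271.1, 155.5]
orientation: [0.707, -0.025, 0.706, 0.025]
wrist_force: [0.6, -0.2, -2.9]
grip_width: 6.3
4.425 [ 558.13 -271.06  155.51] [ 0.64 -0.23 -2.85] [-0.04 -0.    0.01] 6.313670570707057
```

View pics/w3b.png

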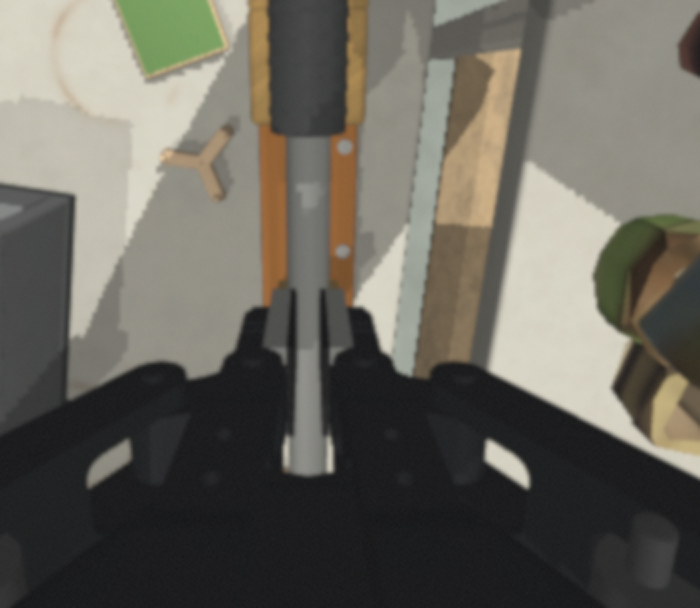

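View pics/s3b.png

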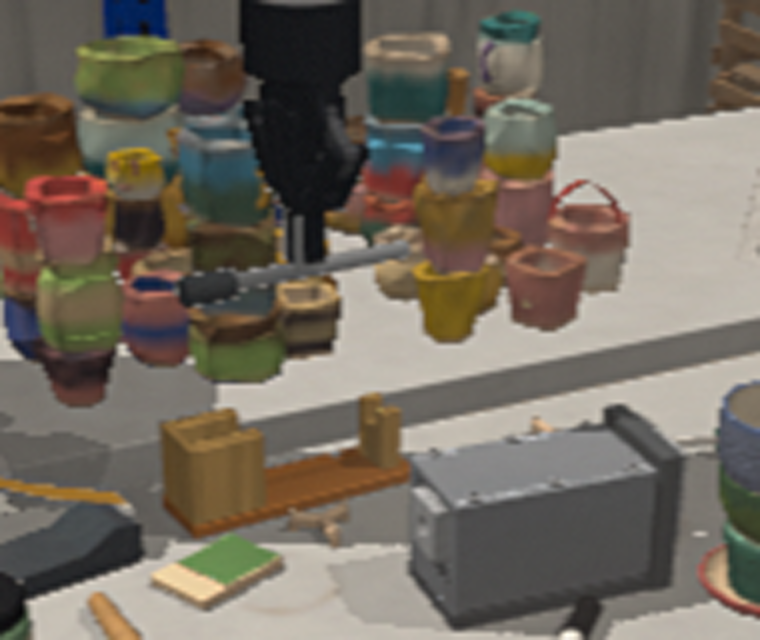

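```bash
python3 - <<'E'
from fit import *
for z in (162,163.5,165):
  p=[558.1,-271.1,.07]; print(proj('side',[X(p,(-88,0,z)),X(p,(-52,0,z)),X(p,(78,0,z))]))
print(proj('side',[X(p,(-88,0,163.5-88*.03)),X(p,(78,0,163.5+78*.03))]))
crop(0,'pics/side3.png',185,110,265,145,10,'pics/s3c.png')
E
```

```text
[[195.54 132.79]
 [208.46 130.25]
 [252.03 121.69]]
[[195.51 132.23]
 [208.43 129.7 ]
 [252.04 121.16]]
[[195.48 131.68]
 [208.41 129.15]
 [252.04 120.63]]
[[195.56 133.22]
 [252.05 120.34]]
```

View pics/s3c.png

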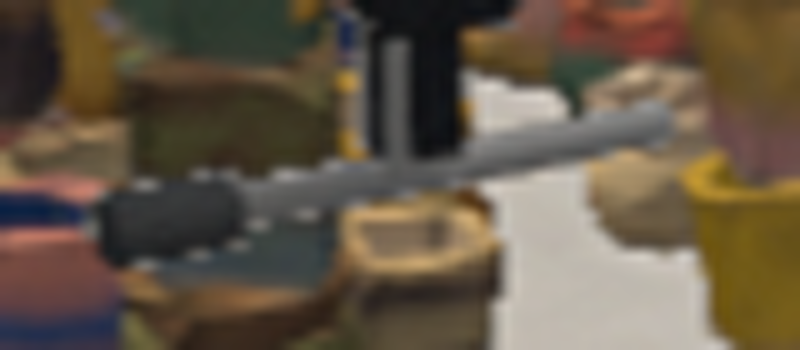

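```bash
python3 -m pendant '0.01 -0.06 -0.02 0.08 0 0 0; 0.02 -0.121 -0.045 0.15 0 0 0; 0.02 -0.121 -0.045 0.15 0 0 0; 0.02 -0.121 -0.045 0.15 0 0 0; 0.02 -0.121 -0.045 0.15 0 0 0'
python3 - <<'E'
from h import *
s=env.read_state(); print(s['clock'],s['position'],s['wrist_force'],s['moment'],s['grip_width'],np.abs(s['qd']).max())
K,T=cam('wrist'); np.savez('w4.npz',K=K,T=T)
cv2.imwrite('pics/wrist4.png',env.snapshot('wrist'))
crop(0,'pics/wrist4.png',0,0,512,384,1.5,'pics/w4b.png')
crop(0,'pics/wrist4.png',120,180,270,300,5,'pics/w4c.png')
E
```

```text
clock: 5.15
position: [522.0, -393.8, 134.8]
orientation: [0.707, 0.028, 0.707, -0.028]
wrist_force: [-0.7, 0.3, -1.2]
grip_width: 6.0
5.15 [ 522.02 -393.85  134.76] [-0.68  0.31 -1.2 ] [ 0.03  0.   -0.  ] 6.039746554757291 0.005210928975768355
```

View pics/w4b.png

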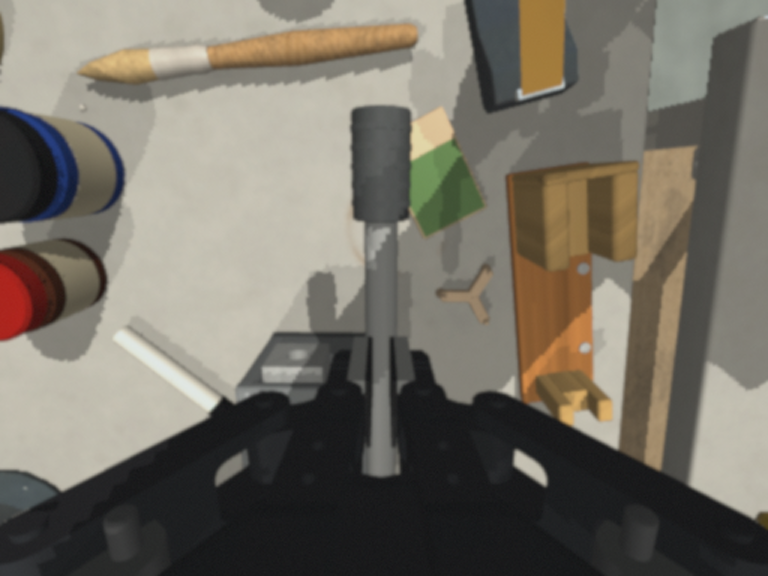

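View pics/w4c.png

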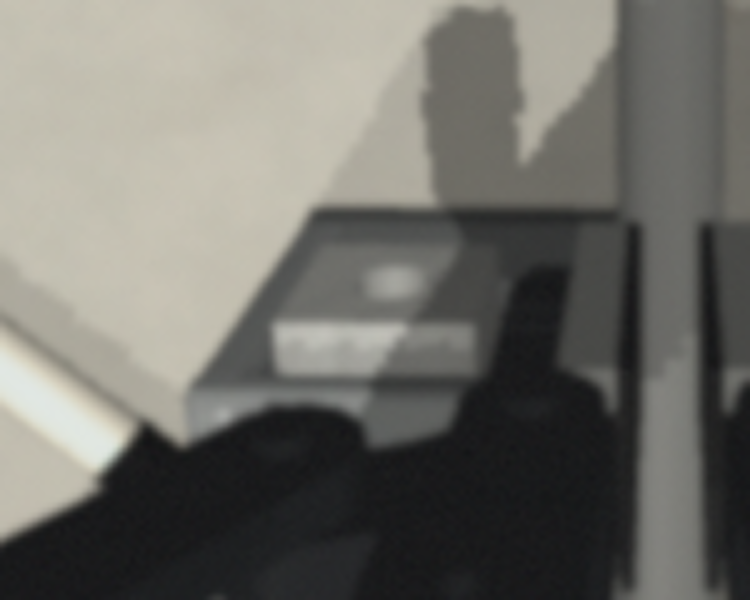

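```bash
cat > fit4.py <<'E'
from fit import *
d=np.load('w4.npz'); c=(d['K'],d['T'])
s=env.read_state(); print(s['position'],R.from_quat(np.roll(s['orientation'],-1)).as_matrix()[:2,2])
L=[((174.4,244.4),(0,-17,77)),((215,245),(0,17,77)),((183.6,228.6),(0,-17,43)),((220,229.2),(0,17,43)),((199,236.6),(0,0,60)),((120+275/5,180+376/5),(8,-17,77)),((120+475/5,180+381/5),(8,17,77))]
for k in (0,1):
    f=lambda p: np.concatenate([proj('w',X(p,np.array(P)+(0,0,k*p[3])),c)[0]-uv for uv,P in L])
    o=least_squares(f,[556,-441,-.09,0]); print('bush',o.x); print(o.fun.reshape(-1,2).T)
# channel bottom edge slope
a,b=at_z('w',(184,222),0,c),at_z('w',(243,223.2),0,c); print(a,b,-(b-a)[0]/(b-a)[1])
E
python3 fit4.py
```

```text
[ 522.11 -393.79  134.98] [ 1.   -0.08]
bush [ 556.24 -446.28   -0.1     0.  ]
[[ 0.23 -0.24  0.82 -0.44 -0.41  0.15 -0.09]
 [ 0.71  0.9   0.65  0.75  0.42 -1.56 -1.79]]
bush [ 553.23 -444.58   -0.1     6.48]
[[-0.48  0.31  0.47  0.17 -0.37 -0.52  0.48]
 [ 0.82  0.95  0.31  0.36  0.26 -1.18 -1.46]]
[ 563.09 -475.51    0.  ] [ 569.79 -409.22    0.  ] -0.10105794909195201
```

```bash
python3 - <<'E'
from fit import *
d=np.load('w4.npz'); c=(d['K'],d['T'])
for uv,z in [((125,175),60),((105,270),60),((0,160),75),((415,35),20),((90,70),10),((120,330),10),((222,405),10)]: print(uv,z,at_z('w',np.array(uv)/1.5,z,c))
E
```

```text
(125, 175) 60 [ 444.35 -524.96   60.  ]
(105, 270) 60 [ 494.89 -549.08   60.  ]
(0, 160) 75 [ 433.14 -576.17   75.  ]
(415, 35) 20 [ 378.53 -361.95   20.  ]
(90, 70) 10 [ 378.99 -561.19   10.  ]
(120, 330) 10 [ 548.13 -584.91   10.  ]
(222, 405) 10 [ 614.48 -522.26   10.  ]
```

```bash
python3 -m pendant '0 -0.0477 -0.0548 0.021 0 0 0; 0 -0.0477 -0.0548 0.021 0 0 0;0.05 -0.0477 -0.0548 0.021 0 0 0;0.083 -0.0477 -0.0548 0.021 0 0 0;0.083 -0.0477 -0.0548 0.021 0 0 0;0.083 -0.0477 -0.0548 0.021 0 0 0'
python3 - <<'E'
from h import *
s=env.read_state(); print(s['clock'],s['position'],s['wrist_force'],s['moment'],s['grip_width'],np.abs(s['qd']).max())
print(R.from_quat(np.roll(s['orientation'],-1)).as_matrix())
for n,b,k in (('side',(150,120,310,240),5),('scene',(170,130,300,250),5),('wrist',(150,200,400,384),3)):
  cv2.imwrite(f'pics/{n}5.png',env.snapshot(n)); crop(0,f'pics/{n}5.png',*b,k,f'pics/{n}5b.png')
E
```

```text
clock: 5.95
position: [464.1, -438.1, 53.7]
orientation: [0.707, 0.035, 0.706, -0.036]
wrist_force: [0.9, 1.0, -0.7]
grip_width: 6.7
5.95 [ 464.1  -438.1    53.73] [ 0.88  1.05 -0.71] [-0.05 -0.    0.03] 6.685856412184377 0.009619210332698941
[[ 0.   0.1  1. ]
 [-0.   1.  -0.1]
 [-1.  -0.   0. ]]
```

View pics/side5b.png

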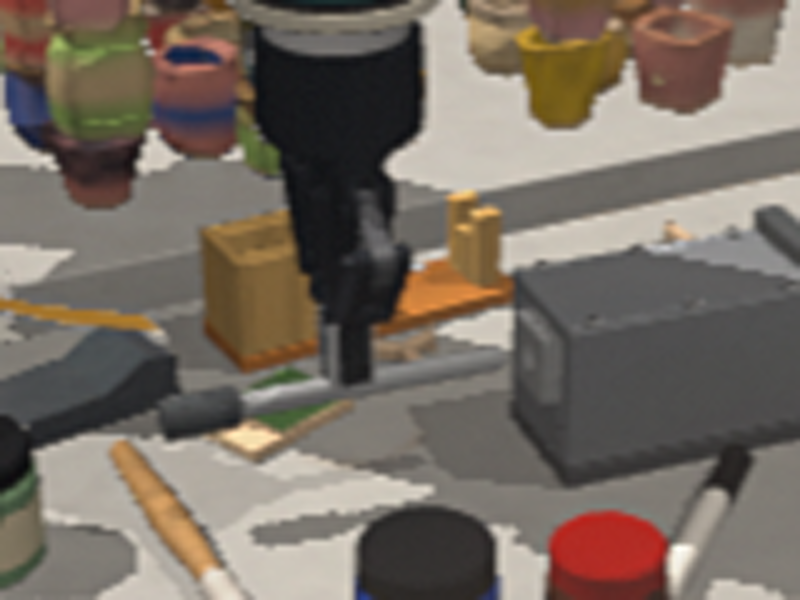

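View pics/scene5b.png

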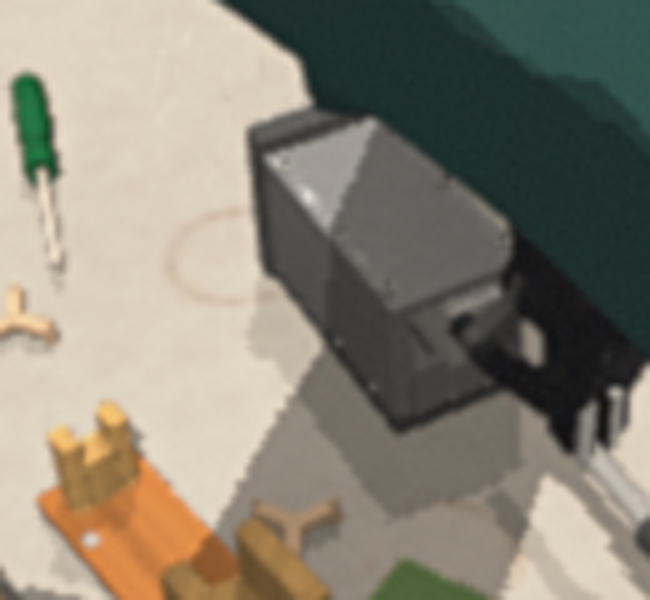

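View pics/wrist5b.png

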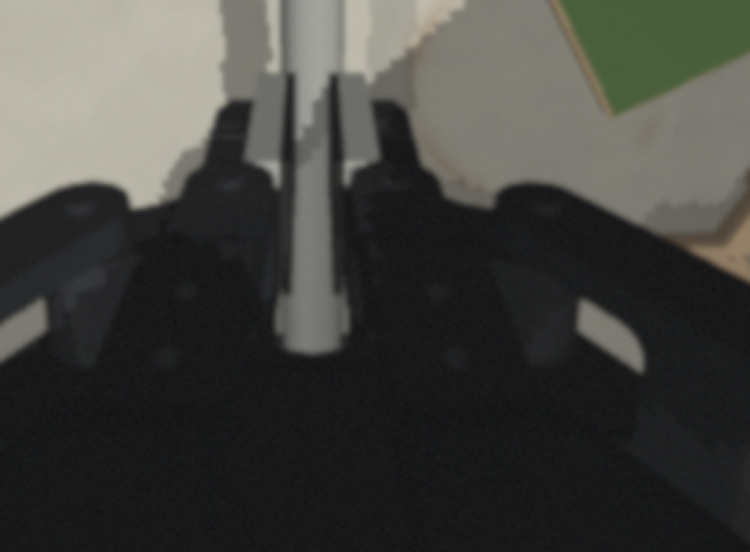

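```bash
cat > st.py <<'E'
from h import *
import sys
s=env.read_state(); M=R.from_quat(np.roll(s['orientation'],-1)).as_matrix()
print('t %.2f'%s['clock'],'pos',s['position'],'toolF',M.T@s['wrist_force'],'M',M.T@s['moment'],'grip %.2f'%s['grip_width'],'yaw %.4f pitch %.4f roll %.4f'%(np.arctan2(M[1,2],M[0,2]),M[2,2],M[2,1]),'qd %.4f'%np.abs(s['qd']).max())
yaw=-.10;B=np.array([556.2,-446.3]);d=s['position'][:2]-B
print('die-frame shank x %.2f y %.2f (tip depth %.2f)'%(d@[np.cos(yaw),np.sin(yaw)],d@[-np.sin(yaw),np.cos(yaw)],78+d@[np.cos(yaw),np.sin(yaw)]))
E
python3 st.py; python3 -m pendant '0 0 0 0 0 0 0' >/dev/null; python3 st.py;  python3 -m pendant '0 0 0 0 0 0 0'>/dev/null; python3 st.py
```

```text
t 6.10 pos [ 463.94 -438.44   53.83] toolF [-0.26  0.21  0.82] M [ 0.03  0.03 -0.02] grip 6.22 yaw -0.1004 pitch 0.0020 roll -0.0016 qd 0.0066
die-frame shank x -92.58 y -1.39 (tip depth -14.58)
t 6.22 pos [ 463.51 -438.3    52.97] toolF [0.74 0.3  0.81] M [-0.03 -0.02  0.02] grip 6.44 yaw -0.1007 pitch 0.0011 roll -0.0009 qd 0.0076
die-frame shank x -93.02 y -1.29 (tip depth -15.02)
t 6.35 pos [ 463.24 -438.14   52.34] toolF [-0.3  -0.26  0.3 ] M [-0.   -0.03 -0.02] grip 5.81 yaw -0.1008 pitch 0.0004 roll -0.0003 qd 0.0048
die-frame shank x -93.31 y -1.16 (tip depth -15.31)
```

```bash
python3 - <<'E'
from fit import *
crop(0,'pics/side5.png',175,170,275,230,8,'pics/s5c.png')
p=[463.7,-438.3,-.1004]
print(proj('side',[X(p,(a,0,62.5)) for a in (-88,-52,78,93)]))
print(proj('side',[(556.2,-446.3,60)]+[(556.2+.7,-446.3+7,60)]))
E
```

```text
[[182.14 202.95]
 [197.6  200.17]
 [250.49 190.7 ]
 [256.31 189.66]]
[[256.03 190.33]
 [254.95 189.  ]]
```

View pics/s5c.png

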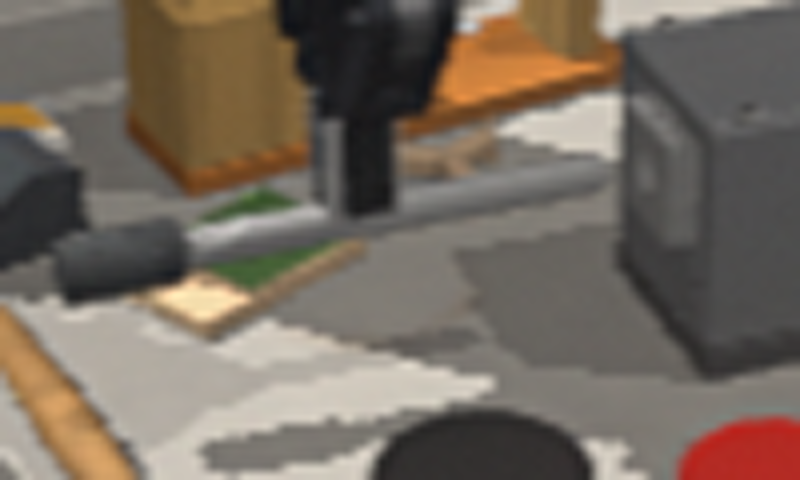

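```bash
python3 -m pendant '0.0005 0 0.002 0 0 0 0; 0.0005 0 0.004 0 0 0 0;0.0005 0 0.006 0 0 0 0;0.0005 0 0.008 0 0 0 0;0.0005 0 0.009 0 0 0 0;0.0005 0 0.010 0 0 0 0;0.0005 0 0.011 0 0 0 0;0.0005 0 0.012 0 0 0 0'>/dev/null; python3 st.py; python3 -m pendant '0 0 0.0008 0 0 0 0; 0 0 0.0015 0 0 0 0'>/dev/null; python3 st.py;python3 -m pendant '0 0 0.0008 0 0 0 0; 0 0 0.0015 0 0 0 0'>/dev/null; python3 st.py
```

```text
t 7.35 pos [ 475.13 -439.26   51.39] toolF [ 0.65 -0.05  0.4 ] M [ 0.03 -0.03  0.02] grip 6.02 yaw -0.1008 pitch 0.0000 roll 0.0000 qd 0.0150
die-frame shank x -81.37 y -1.09 (tip depth -3.37)
t 7.60 pos [ 476.63 -439.42   51.41] toolF [ 0.44 -0.48  0.05] M [0.08 0.04 0.01] grip 6.51 yaw -0.1008 pitch 0.0000 roll -0.0000 qd 0.0090
die-frame shank x -79.86 y -1.10 (tip depth -1.86)
t 7.85 pos [ 478.13 -439.55   51.38] toolF [1.17 0.34 0.65] M [ 0.   -0.01 -0.02] grip 5.85 yaw -0.1008 pitch -0.0000 roll 0.0000 qd 0.0095
die-frame shank x -78.35 y -1.07 (tip depth -0.35)
```

```bash
for i in 1 2 3; do python3 -m pendant '0 0 0.0005 0 0 0 0; 0 0 0.001 0 0 0 0'>/dev/null; python3 st.py; done
```

```text
t 8.10 pos [ 479.11 -439.62   51.4 ] toolF [ 0.97 -0.05 -0.55] M [ 0.03 -0.04  0.  ] grip 6.31 yaw -0.1008 pitch -0.0000 roll -0.0000 qd 0.0098
die-frame shank x -77.37 y -1.05 (tip depth 0.63)
t 8.35 pos [ 480.1  -439.76   51.4 ] toolF [0.76 0.05 0.17] M [ 0.   -0.01  0.02] grip 6.26 yaw -0.1008 pitch -0.0000 roll 0.0000 qd 0.0085
die-frame shank x -76.38 y -1.09 (tip depth 1.62)
t 8.60 pos [ 481.1  -439.85   51.42] toolF [1.18 0.8  0.66] M [ 0.04 -0.02 -0.04] grip 6.30 yaw -0.1008 pitch 0.0000 roll 0.0000 qd 0.0080
die-frame shank x -75.37 y -1.08 (tip depth 2.63)
```

```bash
for i in 1 2 3 4; do python3 -m pendant '0 0 0.0005 0 0 0 0; 0 0 0.001 0 0 0 0'>/dev/null; python3 st.py|head -1 | cut -c1-140; done;  python3 - <<'E'
from h import *
for n,b,k in (('side',(220,160,300,220),8),('scene',(230,160,310,240),8)):
  cv2.imwrite(f'pics/{n}6.png',env.snapshot(n)); crop(0,f'pics/{n}6.png',*b,k,f'pics/{n}6b.png')
E
```

```text
t 8.85 pos [ 482.1  -439.94   51.41] toolF [0.93 0.34 0.02] M [ 0.02 -0.01 -0.  ] grip 6.05 yaw -0.1008 pitch -0.0000 roll 0.0000 qd 0.0076
t 9.10 pos [ 483.09 -440.04   51.4 ] toolF [ 0.37 -0.68 -0.43] M [ 0.02  0.01 -0.01] grip 6.28 yaw -0.1008 pitch -0.0000 roll 0.0000 qd 0.00
t 9.35 pos [ 484.07 -440.14   51.39] toolF [ 0.43  0.13 -0.22] M [-0.02 -0.01  0.04] grip 5.90 yaw -0.1008 pitch -0.0000 roll 0.0000 qd 0.00
t 9.60 pos [ 485.07 -440.26   51.39] toolF [ 1.11  0.48 -1.02] M [-0.02  0.    0.07] grip 5.93 yaw -0.1008 pitch -0.0000 roll -0.0000 qd 0.0
```

View pics/side6b.png

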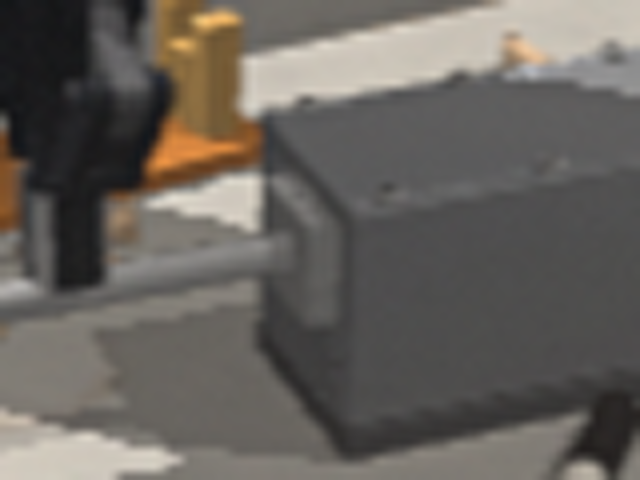

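```bash
for i in 1 2 3 4; do python3 -m pendant '0 0 0.0005 0 0 0 0; 0 0 0.001 0 0 0 0'>/dev/null; python3 st.py|head -1 | cut -c1-140; done
```

```text
t 9.95 pos [ 486.06 -440.35   51.4 ] toolF [1.1  0.05 0.74] M [-0.01  0.02  0.05] grip 6.05 yaw -0.1008 pitch -0.0000 roll 0.0000 qd 0.0077
t 10.20 pos [ 487.08 -440.44   51.43] toolF [ 0.88 -0.24 -0.55] M [-0.03 -0.01  0.07] grip 6.10 yaw -0.1008 pitch 0.0000 roll 0.0000 qd 0.00
t 10.45 pos [ 488.06 -440.54   51.38] toolF [1.16 0.3  0.13] M [-0.    0.06  0.06] grip 6.19 yaw -0.1008 pitch -0.0000 roll 0.0000 qd 0.0067
t 10.70 pos [ 489.07 -440.66   51.43] toolF [ 1.27 -0.37  0.17] M [0.03 0.03 0.04] grip 6.17 yaw -0.1008 pitch 0.0000 roll -0.0000 qd 0.0083
```

```bash
for i in 1 2 3 4; do python3 -m pendant '0 0 0.0008 0 0 0 0; 0 0 0.0016 0 0 0 0'>/dev/null; python3 st.py|head -1 | cut -c1-140; done;  python3 - <<'E'
from h import *
for n,b,k in (('side',(220,160,300,220),8),('scene',(230,160,310,240),8)):
  cv2.imwrite(f'pics/{n}7.png',env.snapshot(n)); crop(0,f'pics/{n}7.png',*b,k,f'pics/{n}7b.png')
E
```

```text
t 10.95 pos [ 490.65 -440.82   51.4 ] toolF [ 1.46  0.19 -0.1 ] M [-0.04  0.07  0.05] grip 6.24 yaw -0.1008 pitch -0.0000 roll -0.0000 qd 0.
t 11.20 pos [ 492.27 -440.97   51.38] toolF [ 1.    0.48 -0.29] M [-0.02  0.01  0.03] grip 6.04 yaw -0.1008 pitch -0.0000 roll 0.0000 qd 0.0
t 11.45 pos [ 493.88 -441.12   51.4 ] toolF [ 1.06  1.46 -0.42] M [-0.02  0.09  0.07] grip 6.33 yaw -0.1007 pitch 0.0000 roll 0.0000 qd 0.01
t 11.70 pos [ 495.44 -441.29   51.4 ] toolF [ 0.65 -1.25 -0.11] M [-0.05  0.08  0.06] grip 5.90 yaw -0.1008 pitch -0.0000 roll -0.0000 qd 0.
```

View pics/side7b.png

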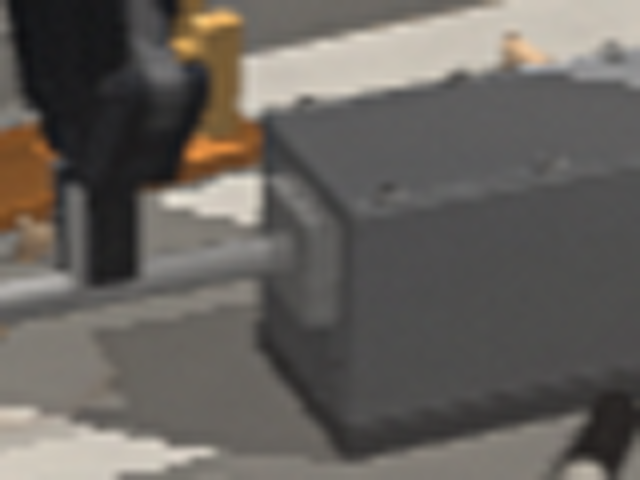

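View pics/scene7b.png

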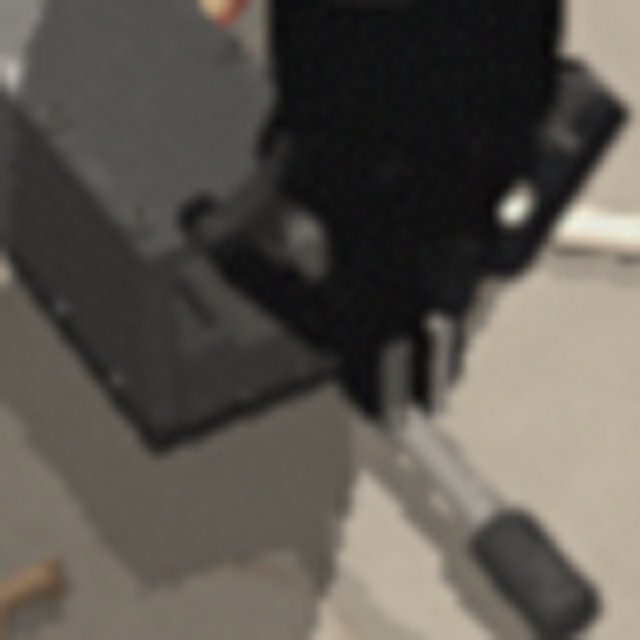

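```bash
for i in 1 2 3 4 5 6; do python3 -m pendant '0 0 0.002 0 0 0 0; 0 0 0.004 0 0 0 0;0 0 0.0058 0 0 0 0'>/dev/null; python3 st.py|head -1 | cut -c1-140; done; python3 st.py | tail -1
```

```text
t 12.18 pos [ 501.34 -441.87   51.4 ] toolF [ 1.36  0.14 -0.08] M [-0.04  0.03  0.11] grip 6.26 yaw -0.1008 pitch 0.0000 roll 0.0000 qd 0.02
t 12.55 pos [ 507.06 -442.42   51.36] toolF [ 1.36  1.08 -0.68] M [-0.13  0.08  0.16] grip 6.49 yaw -0.1007 pitch -0.0001 roll 0.0001 qd 0.0
t 12.93 pos [ 512.84 -443.05   51.4 ] toolF [ 0.81 -0.87 -0.83] M [-0.08  0.17  0.14] grip 6.56 yaw -0.1008 pitch -0.0000 roll 0.0000 qd 0.0
t 13.30 pos [ 518.6  -443.64   51.38] toolF [ 1.19  1.67 -1.57] M [-0.05  0.1   0.19] grip 6.03 yaw -0.1008 pitch -0.0000 roll 0.0000 qd 0.0
t 13.68 pos [ 524.38 -444.21   51.37] toolF [ 1.04  1.05 -1.01] M [-0.07  0.15  0.23] grip 6.21 yaw -0.1008 pitch -0.0001 roll 0.0001 qd 0.0
t 14.05 pos [ 530.15 -444.84   51.42] toolF [ 1.59  1.18 -0.69] M [-0.04  0.18  0.16] grip 6.14 yaw -0.1008 pitch 0.0000 roll -0.0001 qd 0.0
die-frame shank x -26.07 y -1.15 (tip depth 51.93)
```

```bash
python3 - <<'E'
from h import *
cv2.imwrite('pics/side8.png',env.snapshot('side')); crop(0,'pics/side8.png',185,160,285,220,8,'pics/side8b.png')
E
python3 -m pendant '0 0 0 0 0 0 0.012;0 0 0 0 0 0 0.02; 0 0 0 0 0 0 0.035; 0 0 0 0 0 0 0.045; 0 0 0 0 0 0 0.045;0 0 0 0 0 0 0.045' 20; python3 st.py
python3 - <<'E'
from h import *
cv2.imwrite('pics/side9.png',env.snapshot('side')); crop(0,'pics/side9.png',185,160,285,220,8,'pics/side9b.png')
E
```

```text
clock: 14.85
position: [530.0, -444.8, 51.4]
orientation: [0.706, 0.036, 0.706, -0.036]
wrist_force: [-0.5, -1.4, -0.1]
grip_width: 45.0
t 14.85 pos [ 530.01 -444.79   51.38] toolF [ 0.06 -1.43 -0.37] M [ 0.04 -0.01  0.01] grip 45.02 yaw -0.1008 pitch -0.0000 roll 0.0000 qd 0.0010
die-frame shank x -26.21 y -1.11 (tip depth 51.79)
```

View pics/side8b.png

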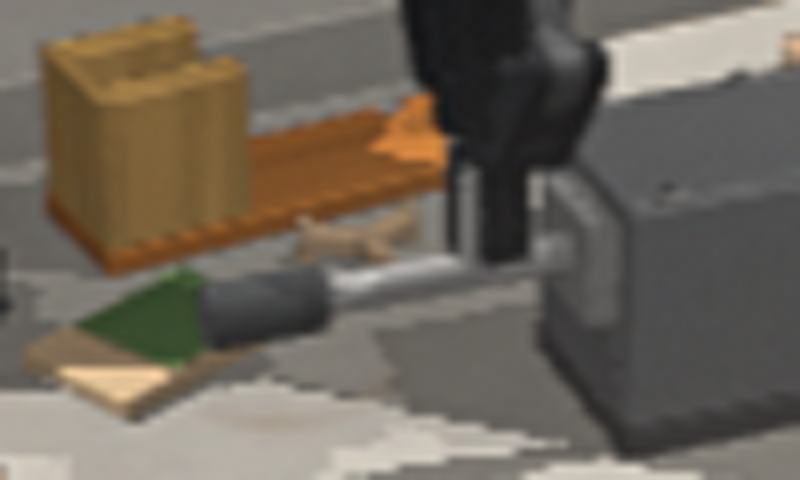

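View pics/side9b.png

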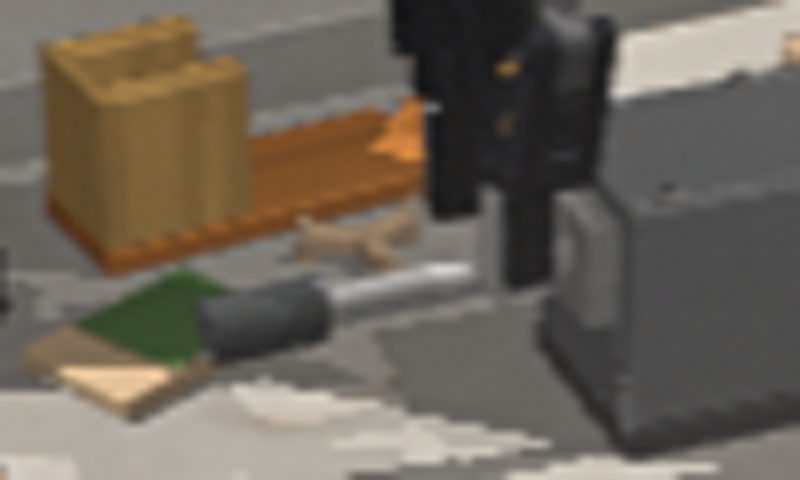

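```bash
python3 -m pendant '-0.02 0 0 0 0 0 0.045;-0.045 0 0 0 0 0 0.045;-0.065 0 0 0 0 0 0.045;-0.065 0 -0.04 0 0 0 0.045;-0.065 0 -0.070 0 0 0 0.045;-0.065 0 -0.070 0 0 0 0.045;-0.065 0 -0.070 0 0 0 0.045'; python3 st.py
python3 - <<'E'
from h import *
K,T=cam('wrist'); np.savez('w10.npz',K=K,T=T)
for n,b,k in (('side',(185,160,285,220),8),('wrist',(130,150,380,384),3)):
  cv2.imwrite(f'pics/{n}10.png',env.snapshot(n)); crop(0,f'pics/{n}10.png',*b,k,f'pics/{n}10b.png')
E
```

```text
clock: 15.78
position: [460.9, -438.0, 117.3]
orientation: [0.707, 0.035, 0.706, -0.036]
wrist_force: [0.3, -0.0, -1.1]
grip_width: 45.4
t 15.78 pos [ 460.89 -437.98  117.29] toolF [1.09 0.03 0.3 ] M [ 0.04  0.02 -0.01] grip 45.43 yaw -0.1009 pitch 0.0010 roll -0.0006 qd 0.0150
die-frame shank x -95.66 y -1.24 (tip depth -17.66)
```

View pics/side10b.png

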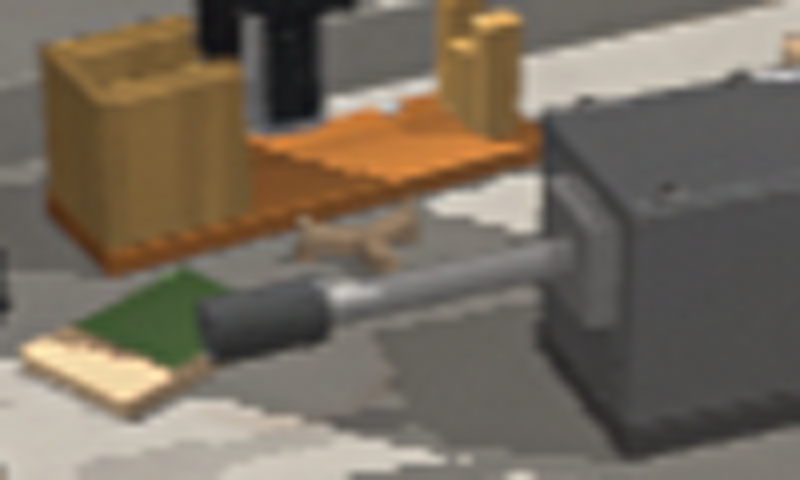

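View pics/wrist10b.png

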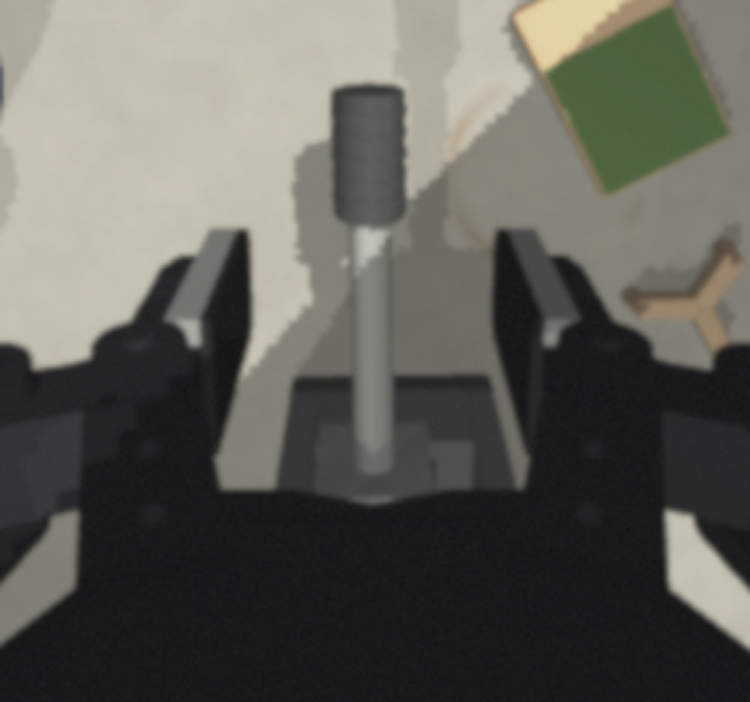

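```bash
python3 - <<'E'
from fit import *
d=np.load('w10.npz'); c=(d['K'],d['T'])
px=lambda a,b:(130+a/3,150+b/3)
a=at_z('w',px(368.5,92),65,c); b=at_z('w',px(368,222),66.5,c); e=at_z('w',px(374,462),66,c); print(a,b,e)
print('yaw',(e-b)[1]/(e-b)[0],(b-a)[1]/(b-a)[0])
f=at_z('w',px(292,379.5),0,c);g=at_z('w',px(490,378),0,c);print(f,g,-(g-f)[0]/(g-f)[1], (f+g)/2)
h=at_z('w',px(318,428),43,c);i=at_z('w',px(430,427),43,c);print(h,i,-(i-h)[0]/(i-h)[1],(h+i)/2)
E
```

```text
[ 441.63 -436.29   65.  ] [ 476.73 -440.01   66.5 ] [ 551.94 -445.96   66.  ]
yaw -0.07902328831897325 -0.10598087892318793
[ 563.6  -477.82    0.  ] [ 570.44 -403.9     0.  ] -0.0925511930399067 [ 567.02 -440.86    0.  ]
[ 555.11 -464.28   43.  ] [ 558.36 -428.46   43.  ] -0.09077828183638197 [ 556.74 -446.37   43.  ]
```

```bash
python3 -m pendant '0.02 0 -0.002 -0.009 0 0 0.045;0.045 0 -0.002 -0.009 0 0 0.045;0.065 0 -0.002 -0.009 0 0 0.045;0.068 0 -0.002 -0.009 0 0 0.045;0.068 0 -0.002 -0.009 0 0 0.045;0.068 0 -0.002 -0.009 0 0 0.045;0.068 0 -0.002 -0.009 0 0 0.045'; python3 st.py
python3 - <<'E'
from h import *
for n,b,k in (('side',(175,150,275,220),8),('wrist',(130,150,380,384),3)):
  cv2.imwrite(f'pics/{n}11.png',env.snapshot(n)); crop(0,f'pics/{n}11.png',*b,k,f'pics/{n}11b.png')
E
```

```text
clock: 16.75
position: [458.6, -437.8, 49.2]
orientation: [0.707, 0.032, 0.706, -0.033]
wrist_force: [0.3, 0.2, -0.3]
grip_width: 45.1
t 16.75 pos [ 458.64 -437.8    49.17] toolF [0.34 0.22 0.27] M [-0.02 -0.   -0.02] grip 45.15 yaw -0.0918 pitch 0.0008 roll -0.0007 qd 0.0025
die-frame shank x -97.92 y -1.28 (tip depth -19.92)
```

View pics/side11b.png

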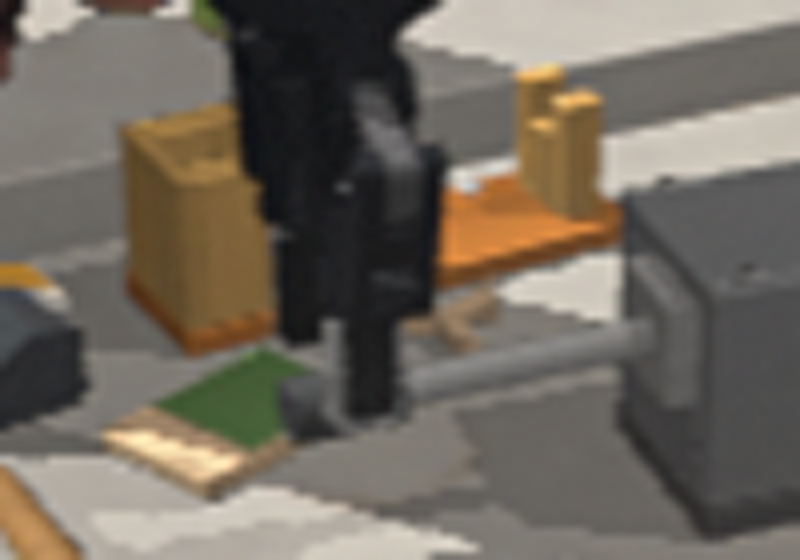

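View pics/wrist11b.png

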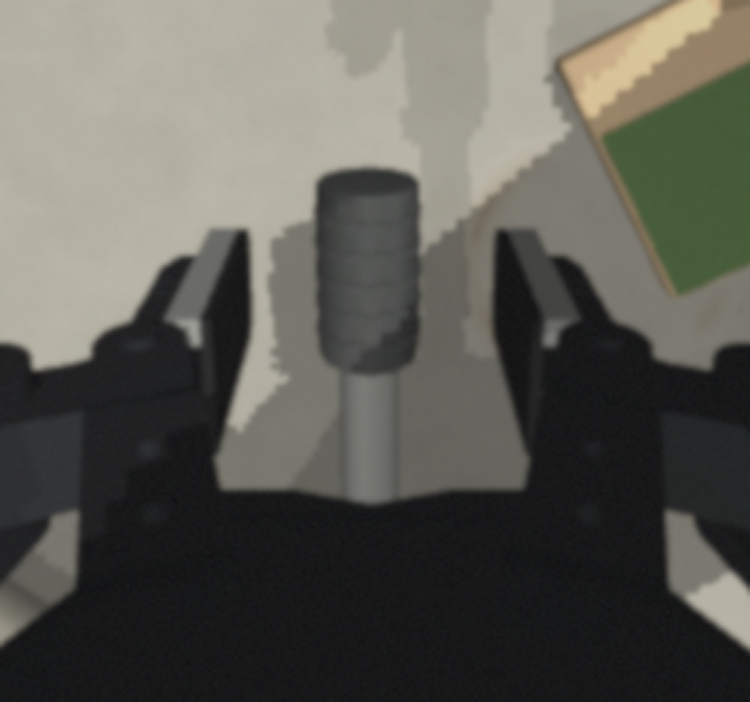

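```bash
python3 -m pendant '0 0 0 0 0 0 0.03;0 0 0 0 0 0 0.02;0 0 0 0 0 0 0.01;0 0 0 0 0 0 0.0;0 0 0 0 0 0 0;0 0 0 0 0 0 0' 25; python3 st.py
python3 -m pendant '-0.001 0 0 0 0 0 0;-0.002 0 0 0 0 0 0;-0.002 0 0 0 0 0 0' ; python3 st.py
```

```text
clock: 17.6
position: [458.4, -437.6, 48.4]
orientation: [0.706, 0.032, 0.706, -0.032]
wrist_force: [0.1, -0.2, -0.1]
grip_width: 15.9
t 17.60 pos [ 458.39 -437.57   48.41] toolF [ 0.11 -0.15  0.15] M [ 0.06  0.03 -0.08] grip 15.91 yaw -0.0918 pitch 0.0000 roll -0.0000 qd 0.0018
die-frame shank x -98.20 y -1.08 (tip depth -20.20)
clock: 17.98
position: [458.4, -437.5, 50.4]
orientation: [0.706, 0.032, 0.706, -0.032]
wrist_force: [0.7, -0.6, -1.1]
grip_width: 15.9
t 17.98 pos [ 458.38 -437.52   50.44] toolF [ 1.08 -0.49  0.71] M [ 0.   -0.05 -0.06] grip 15.91 yaw -0.0918 pitch -0.0000 roll 0.0001 qd 0.0011
die-frame shank x -98.21 y -1.03 (tip depth -20.21)
```

```bash
python3 -m pendant '-0.001 0 0 0 0 0 0;-0.0012 0 0 0 0 0 0' >/dev/null; python3 st.py|head -1
python3 -m pendant '-0.0006 0 0 0 0 0 0;-0.0006 0 0 0 0 0 0' >/dev/null; python3 st.py | head -1
python3 - <<'E'
from h import *
for n,b,k in (('side',(175,150,275,220),8),):
  cv2.imwrite(f'pics/{n}12.png',env.snapshot(n)); crop(0,f'pics/{n}12.png',*b,k,f'pics/{n}12b.png')
E
```

```text
t 18.23 pos [ 458.38 -437.53   51.64] toolF [ 0.82  0.11 -0.32] M [-0.    0.05  0.  ] grip 16.03 yaw -0.0918 pitch -0.0000 roll 0.0000 qd 0.0017
t 18.48 pos [ 458.4  -437.54   52.24] toolF [ 1.01 -0.46 -0.01] M [-0.02  0.05  0.01] grip 15.69 yaw -0.0918 pitch 0.0000 roll 0.0000 qd 0.0015
```

View pics/side12b.png

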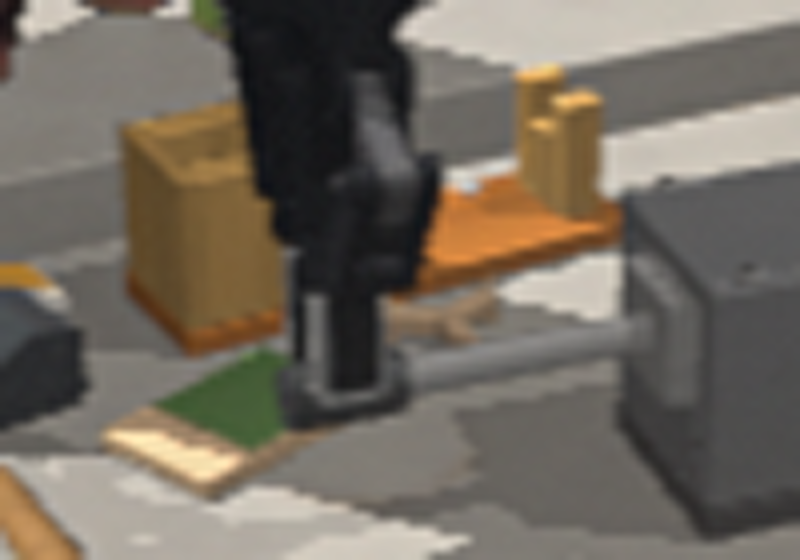

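```bash
for i in 1 2 3 4; do python3 -m pendant '-0.0001 0 0.0015 0 0 0 0;-0.0001 0 0.003 0 0 0 0;-0.0001 0 0.0045 0 0 0 0' >/dev/null; python3 st.py|head -1|cut -c1-160; done; python3 st.py|tail -1
```

```text
t 18.90 pos [ 462.99 -437.97   52.29] toolF [ 0.66  0.34 -0.57] M [-0.01  0.    0.  ] grip 16.15 yaw -0.0918 pitch -0.0000 roll -0.0000 qd 0.0220
t 19.27 pos [ 467.44 -438.41   52.42] toolF [0.79 0.35 0.3 ] M [ 0.03  0.07 -0.02] grip 16.11 yaw -0.0918 pitch -0.0000 roll -0.0000 qd 0.0213
t 19.65 pos [ 471.92 -438.79   52.48] toolF [0.23 0.22 0.65] M [ 0.    0.1  -0.03] grip 16.11 yaw -0.0918 pitch -0.0000 roll 0.0000 qd 0.0208
t 20.02 pos [ 476.41 -439.21   52.6 ] toolF [ 0.62 -0.51  0.25] M [-0.02 -0.01 -0.  ] grip 15.82 yaw -0.0918 pitch -0.0000 roll 0.0000 qd 0.0226
die-frame shank x -80.10 y -0.91 (tip depth -2.10)
```

```bash
for i in 1 2 3 4; do python3 -m pendant '0 0 0.0015 0 0 0 0;0 0 0.003 0 0 0 0;0 0 0.0045 0 0 0 0' >/dev/null; python3 st.py|head -1|cut -c1-160; done; python3 st.py|tail -1
python3 - <<'E'
from h import *
for n,b,k in (('side',(175,150,275,220),8),('wrist',(130,150,380,384),3)):
  cv2.imwrite(f'pics/{n}13.png',env.snapshot(n)); crop(0,f'pics/{n}13.png',*b,k,f'pics/{n}13b.png')
E
```

```text
t 20.40 pos [ 480.88 -439.64   52.6 ] toolF [0.58 0.75 0.66] M [0.01 0.08 0.06] grip 15.93 yaw -0.0918 pitch -0.0000 roll -0.0000 qd 0.0224
t 20.77 pos [ 485.36 -440.04   52.58] toolF [ 0.59 -0.15  1.57] M [0.   0.02 0.03] grip 15.56 yaw -0.0918 pitch -0.0001 roll 0.0000 qd 0.0239
t 21.15 pos [ 489.87 -440.44   52.59] toolF [ 0.99  0.97 -0.09] M [-0.01  0.03 -0.03] grip 16.08 yaw -0.0917 pitch -0.0000 roll -0.0000 qd 0.0232
t 21.52 pos [ 494.32 -440.84   52.58] toolF [ 1.18 -0.14  0.87] M [ 0.02  0.03 -0.01] grip 15.97 yaw -0.0918 pitch -0.0000 roll 0.0000 qd 0.0243
die-frame shank x -62.12 y -0.75 (tip depth 15.88)
```

View pics/side13b.png

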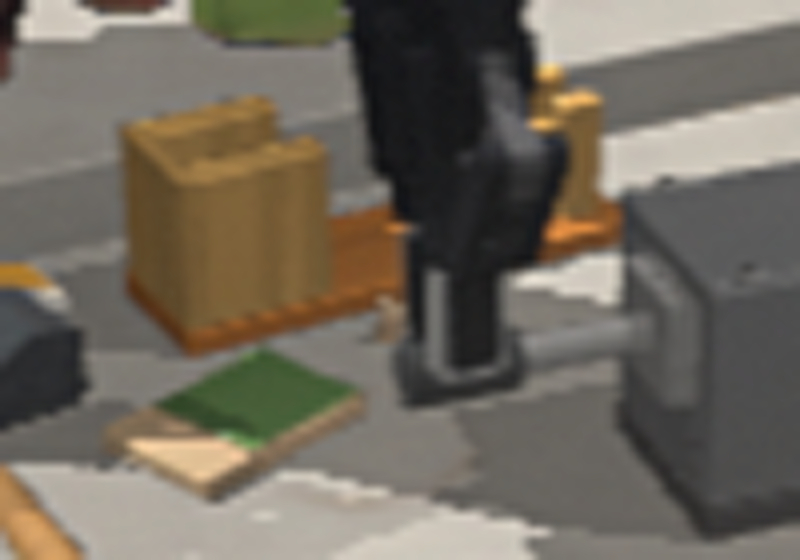

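View pics/wrist13b.png

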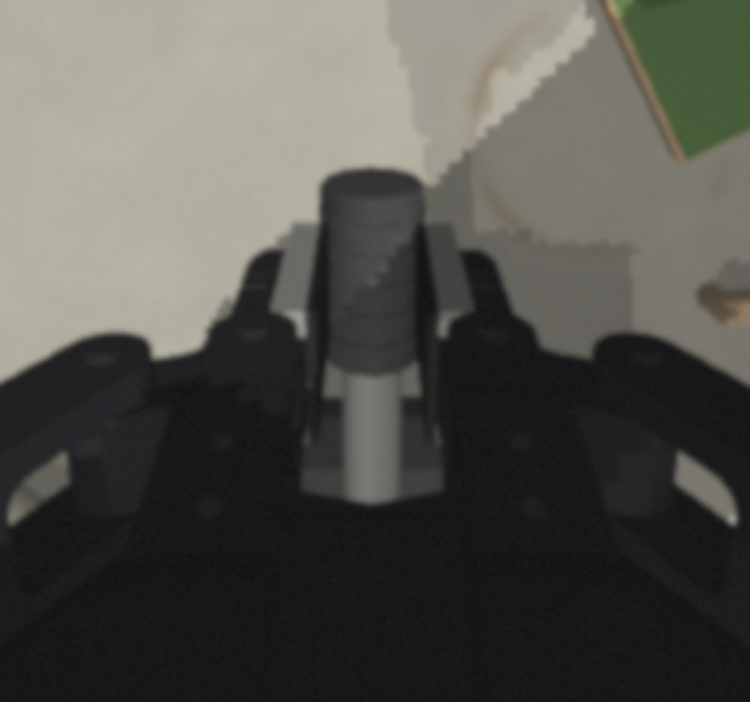

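```bash
for i in 1 2 3 4 5 6 7; do python3 -m pendant '0 0 0.0015 0 0 0 0;0 0 0.003 0 0 0 0;0 0 0.0045 0 0 0 0' >/dev/null; python3 st.py|head -1|cut -c1-160; done; python3 st.py|tail -1
python3 - <<'E'
from h import *
for n,b,k in (('side',(175,150,275,220),8),):
  cv2.imwrite(f'pics/{n}14.png',env.snapshot(n)); crop(0,f'pics/{n}14.png',*b,k,f'pics/{n}14b.png')
E
```

```text
t 22.00 pos [ 498.83 -441.28   52.65] toolF [ 1.05  0.49 -0.23] M [ 0.01  0.07 -0.03] grip 16.21 yaw -0.0918 pitch 0.0001 roll -0.0000 qd 0.0235
t 22.38 pos [ 503.29 -441.71   52.62] toolF [ 0.77  0.4  -0.19] M [-0.03  0.05  0.07] grip 15.86 yaw -0.0918 pitch 0.0000 roll -0.0000 qd 0.0223
t 22.75 pos [ 507.78 -442.09   52.62] toolF [ 0.87 -0.33 -0.51] M [ 0.03  0.01 -0.01] grip 15.87 yaw -0.0918 pitch 0.0000 roll 0.0000 qd 0.0247
t 23.12 pos [ 512.27 -442.51   52.6 ] toolF [ 2.03  0.23 -0.26] M [ 0.01  0.05 -0.03] grip 15.69 yaw -0.0918 pitch -0.0000 roll -0.0000 qd 0.0251
t 23.50 pos [ 516.74 -442.92   52.61] toolF [ 1.81 -0.48  0.04] M [ 0.04  0.04 -0.  ] grip 16.07 yaw -0.0918 pitch 0.0000 roll 0.0000 qd 0.0239
t 23.88 pos [ 521.2  -443.32   52.58] toolF [ 1.58 -0.21 -0.58] M [-0.05  0.1  -0.  ] grip 15.88 yaw -0.0918 pitch -0.0000 roll 0.0000 qd 0.0241
t 24.25 pos [ 525.67 -443.78   52.6 ] toolF [ 0.68  0.82 -0.46] M [0.03 0.04 0.01] grip 15.80 yaw -0.0919 pitch -0.0000 roll -0.0000 qd 0.0250
die-frame shank x -30.63 y -0.54 (tip depth 47.37)
```

View pics/side14b.png

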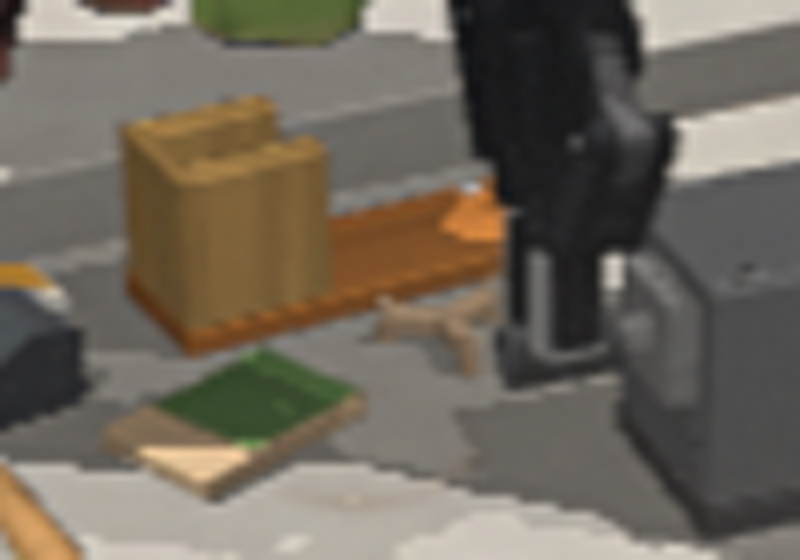

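```bash
python3 -m pendant '0 0 0.0015 0 0 0 0;0 0 0.003 0 0 0 0;0 0 0.0045 0 0 0 0' >/dev/null; python3 st.py|head -1|cut -c1-160; for i in 1 2 3; do python3 -m pendant '0 0 0.0006 0 0 0 0;0 0 0.0012 0 0 0 0' >/dev/null; python3 st.py|head -1|cut -c1-130; done; python3 st.py|tail -1
```

```text
t 24.68 pos [ 530.19 -444.17   52.62] toolF [ 1.93  0.03 -0.74] M [-0.    0.08  0.01] grip 16.08 yaw -0.0918 pitch 0.0000 roll 0.0000 qd 0.0257
t 24.93 pos [ 531.31 -444.25   52.56] toolF [ 1.21 -0.4  -0.38] M [0.   0.04 0.  ] grip 16.24 yaw -0.0917 pitch -0.0001 roll 0.000
t 25.18 pos [ 532.5  -444.38   52.61] toolF [0.76 0.31 1.38] M [0.06 0.05 0.07] grip 15.93 yaw -0.0918 pitch 0.0000 roll 0.0000 qd
t 25.43 pos [ 533.7  -444.49   52.61] toolF [ 0.9  -0.35 -0.01] M [-0.03  0.08  0.01] grip 15.69 yaw -0.0918 pitch -0.0000 roll -0
die-frame shank x -22.57 y -0.45 (tip depth 55.43)
```

```bash
for i in 1 2 3 4; do python3 -m pendant '0 0 0.0003 0 0 0 0;0 0 0.0006 0 0 0 0' >/dev/null; python3 st.py|head -1|cut -c1-130; done; python3 st.py|tail -1
```

```text
t 25.68 pos [ 534.28 -444.51   52.6 ] toolF [ 0.93 -0.4  -0.59] M [-0.01  0.04  0.01] grip 15.66 yaw -0.0917 pitch -0.0000 roll 0.
t 25.93 pos [ 534.91 -444.63   52.61] toolF [ 1.07  0.27 -0.09] M [-0.01  0.07 -0.03] grip 16.28 yaw -0.0918 pitch 0.0000 roll -0.
t 26.18 pos [ 535.13 -444.63   52.47] toolF [ 0.79  1.23 -4.68] M [-0.07  0.89 -0.02] grip 16.10 yaw -0.0918 pitch -0.0009 roll 0.
t 26.43 pos [ 535.23 -444.69   52.27] toolF [ 1.37  0.13 -8.97] M [-0.02  1.63  0.01] grip 16.02 yaw -0.0920 pitch -0.0019 roll 0.
die-frame shank x -21.03 y -0.49 (tip depth 56.97)
```

```bash
python3 - <<'E'
from h import *
for n,b,k in (('side',(215,160,285,220),10),('scene',(230,150,320,230),8)):
  cv2.imwrite(f'pics/{n}15.png',env.snapshot(n)); crop(0,f'pics/{n}15.png',*b,k,f'pics/{n}15b.png')
E
python3 st.py
```

```text
t 26.52 pos [ 535.23 -444.63   52.23] toolF [-0.03 -0.53 -7.83] M [-0.01  1.44  0.03] grip 16.00 yaw -0.0919 pitch -0.0020 roll 0.0004 qd 0.0016
die-frame shank x -21.04 y -0.43 (tip depth 56.96)
```

View pics/side15b.png

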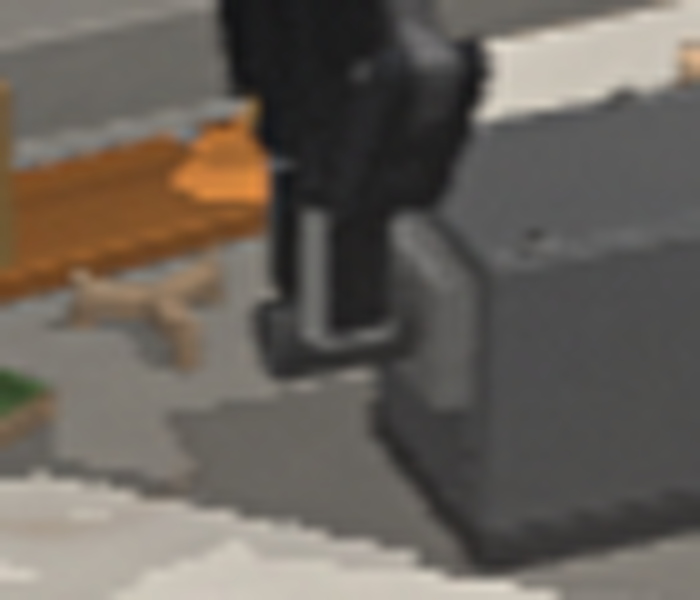

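View pics/scene15b.png

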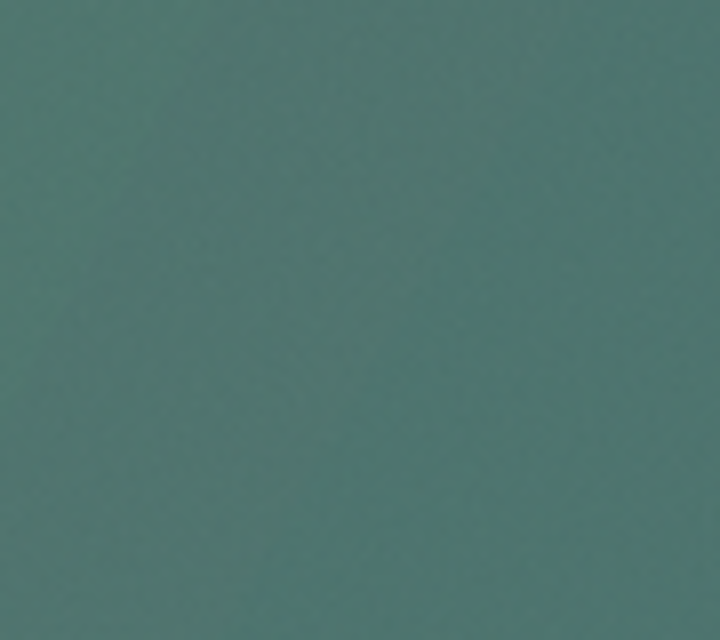

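```bash
python3 -m pendant '0 0 0 0 0 0 0.02;0 0 0 0 0 0 0.03; 0 0 0 0 0 0 0.045;0 0 0 0 0 0 0.045; 0 0 0 0 0 0 0.045'; python3 st.py; python3 -m pendant '-0.03 0 0 0 0 0 0.045;-0.06 0 0 0 0 0 0.045;-0.075 0 0 0 0 0 0.045;-0.075 0 -0.04 0 0 0 0.045;-0.075 0 -0.06 0 0 0 0.045;-0.075 0 -0.06 0 0 0 0.045;-0.075 0 -0.06 0 0 0 0.045' 
python3 - <<'E'
from h import *
K,T=cam('wrist'); np.savez('w16.npz',K=K,T=T)
for n,b,k in (('side',(215,160,285,220),10),('wrist',(180,220,330,340),5)):
  cv2.imwrite(f'pics/{n}16.png',env.snapshot(n)); crop(0,f'pics/{n}16.png',*b,k,f'pics/{n}16b.png')
E
python3 st.py
```

```text
clock: 27.15
position: [536.1, -444.7, 52.6]
orientation: [0.706, 0.032, 0.706, -0.032]
wrist_force: [0.3, -0.2, 0.4]
grip_width: 45.0
t 27.15 pos [ 536.08 -444.72   52.61] toolF [-0.36 -0.18  0.31] M [-0.05  0.01 -0.02] grip 45.01 yaw -0.0918 pitch 0.0001 roll -0.0000 qd 0.0019
die-frame shank x -20.18 y -0.44 (tip depth 57.82)
clock: 28.02
position: [476.7, -439.3, 127.4]
orientation: [0.706, 0.033, 0.706, -0.032]
wrist_force: [0.9, 0.9, 0.9]
grip_width: 45.1
t 28.12 pos [ 476.86 -439.19  127.33] toolF [ 0.21 -0.58 -0.41] M [ 0.   -0.02 -0.06] grip 44.98 yaw -0.0915 pitch -0.0001 roll 0.0002 qd 0.0030
die-frame shank x -79.65 y -0.84 (tip depth -1.65)
```

View pics/side16b.png

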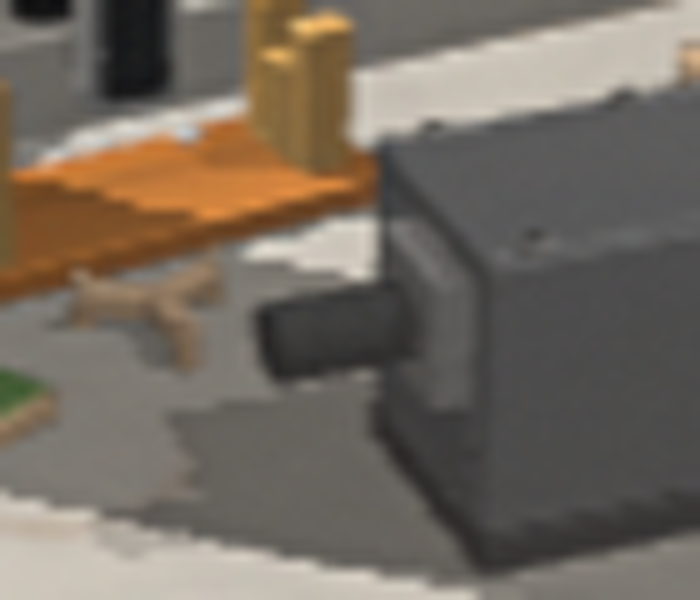

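View pics/wrist16b.png

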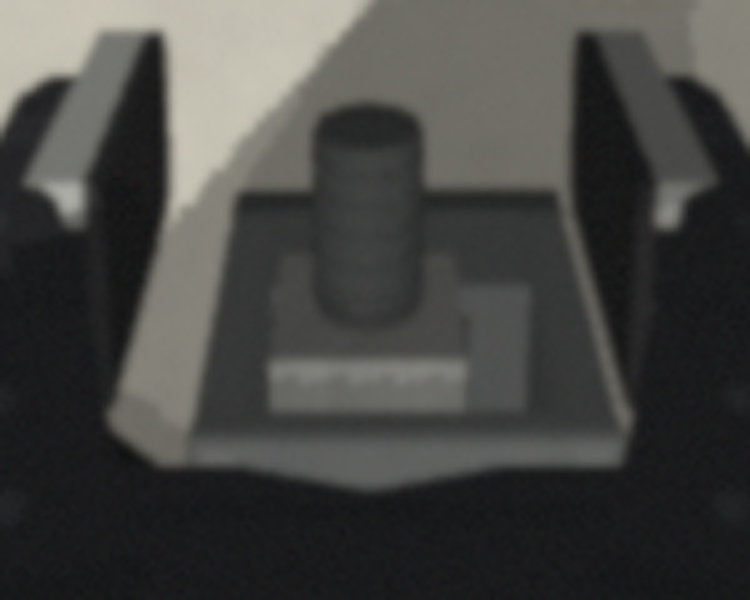

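```bash
python3 - <<'E'
from fit import *
d=np.load('w16.npz'); c=(d['K'],d['T'])
px=lambda a,b:(180+a/5,220+b/5)
L=[(px(268,360),(0,-17,77)),(px(466,360),(0,17,77)),(px(270,412),(8,-17,77)),(px(465,412),(8,17,77)),(px(272,256),(0,-17,43)),(px(462,256),(0,17,43))]
f=lambda p: np.concatenate([proj('w',X(p,np.array(P)+(0,0,p[3])),c)[0]-uv for uv,P in L])
o=least_squares(f,[556,-446,-.09,0]); p=o.x; print(p,o.fun.reshape(-1,2).T)
for g in (0,1,2,4):
  t=np.linspace(0,np.pi,41); pts=[X(p,(-g,10*np.cos(a),60+10*np.sin(a)+p[3])) for a in t]; q=(proj('w',pts,c)-(180,220))*5; 
  pts2=[X(p,(-g-36,10*np.cos(a),60+10*np.sin(a)+p[3])) for a in 2*t]; q2=(proj('w',pts2,c)-(180,220))*5
  print('gap',g,'front max row',q[:,1].max(),q[q[:,1].argmax(),0],'rear rows',q2[:,1].min(),q2[:,1].max(),'cols',q2[:,0].min(),q2[:,0].max())
im=cv2.imread('pics/wrist16.png'); 
print(im[280:296,250:258].mean((1,2)), im[238:250,250:258].mean((1,2)))
cv2.imwrite('pics/w16c.png',cv2.resize(cv2.convertScaleAbs(im[235:305,225:285],alpha=2.0),None,fx=8,fy=8,interpolation=cv2.INTER_CUBIC))
E
```

```text
[ 551.48 -445.98   -0.09    6.46] [[-0.52  0.57 -0.72  0.59  1.25 -1.17]
 [ 1.17  1.14 -1.02 -1.04 -0.15 -0.17]]
gap 0 front max row 340.4922460661331 367.15615109038595 rear rows 98.13435266559551 150.52790435808475 cols 308.928499811616 425.1184989134063
gap 1 front max row 335.42459912663645 367.1518996724875 rear rows 93.00515629660865 145.0206297361906 cols 308.8583372695849 425.1798613317459
gap 2 front max row 330.3454619609357 367.1476386150557 rear rows 87.8647941288061 139.50033677709214 cols 308.788015701973 425.24136282966765
gap 4 front max row 320.1525602801769 367.1390874501544 rear rows 77.55042623694365 128.4205107698905 cols 308.6468933224729 425.3647849599193
[ 59.79  60.42  57.96  55.17  54.88  59.12  64.92  68.67  69.5   70.12
  74.29  89.04 109.29 121.67 123.25 118.25] [105.83  99.29  81.96  57.21  41.    38.17  38.92  39.42  39.08  39.25
  41.42  48.58]
```

View pics/w16c.png

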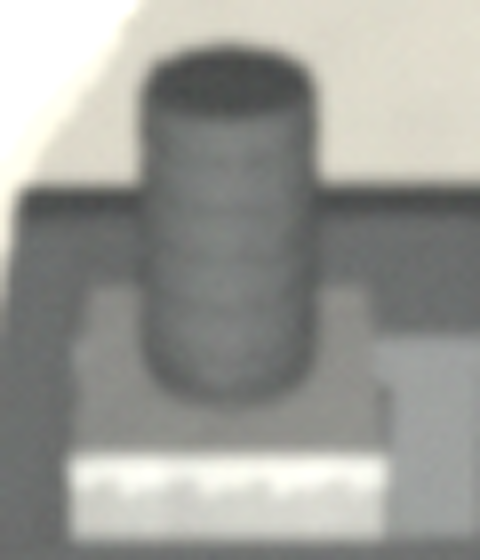

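```bash
python3 - <<'E'
from fit import *
d=np.load('w16.npz'); c=(d['K'],d['T'])
px=lambda a,b:(180+a/5,220+b/5)
# pixel (8x view of [235:,225:]) 
e=lambda a,b:(225+(a+.5)/8-.5,235+(b+.5)/8-.5)
L=[(e(70,455),(0,-17,77)),(e(385,455),(0,17,77)),(e(72,540),(8,-17,77)),(e(383,540),(8,17,77)),(e(88,287),(0,-17,43)),(e(370,287),(0,17,43))]
Rr=e(232,42); Fr=e(228,403)
t=np.linspace(0,2*np.pi,181)
def head(p,x,zo): 
    return proj('w',[X(p,(x,10*np.cos(a),60+10*np.sin(a)+zo)) for a in t],c)
for mode in ('z0','zfree'):
  def f(p):
    zo=p[3] if mode=='zfree' else 0
    r=[proj('w',X(p,np.array(P)+(0,0,zo)),c)[0]-uv for uv,P in L]
    r.append([head(p,-p[4]-36,zo)[:,1].min()-Rr[1], head(p,-p[4],zo)[:91,1].max()-Fr[1]])
    q=head(p,-p[4]-36,zo); r.append([q[:,0].min()-e(141,0)[0],q[:,0].max()-e(316,0)[0]])
    return np.concatenate(r)
  o=least_squares(f,[556,-446,-.09,0,0]); print(mode,o.x); print(o.fun.reshape(-1,2).T)
E
```

```text
z0 [ 555.39 -446.67   -0.09    0.04    1.7 ]
[[ 0.02  0.07 -0.06  0.14  0.24 -0.4  -0.96 -0.38]
 [ 1.02  1.06 -1.64 -1.6   0.59  0.63  0.98  0.35]]
zfree [ 555.28 -446.66   -0.09    0.16    1.68]
[[ 0.    0.09 -0.08  0.16  0.23 -0.39 -0.98 -0.38]
 [ 1.02  1.06 -1.63 -1.59  0.58  0.61  1.    0.36]]
```

```bash
python3 - <<'E'
from fit import *
d=np.load('w16.npz'); c=(d['K'],d['T'])
e=lambda a,b:(225+(a+.5)/8-.5,235+(b+.5)/8-.5)
L=[(e(70,455),(0,-17,77)),(e(385,455),(0,17,77)),(e(88,287),(0,-17,43)),(e(370,287),(0,17,43))]
Rr=e(232,42); Fr=e(228,403)
t=np.linspace(0,2*np.pi,181)
def head(p,x,zo): 
    return proj('w',[X(p,(x,10*np.cos(a),60+10*np.sin(a)+zo)) for a in t],c)
def f(p,fr=True):
    zo=0
    r=[proj('w',X(p,np.array(P)+(0,0,zo)),c)[0]-uv for uv,P in L]
    r.append([head(p,-p[3]-36,zo)[:,1].min()-Rr[1], (head(p,-p[3],zo)[:91,1].max()-Fr[1])*fr])
    return np.concatenate(r)
for fr in (1,0):
  o=least_squares(f,[556,-446,-.09,0],args=(fr,)); print(o.x); print(o.fun.reshape(-1,2).T)
E
```

```text
[ 554.52 -446.58   -0.09    0.83]
[[ 0.01  0.11  0.24 -0.38 -0.97]
 [ 0.16  0.16 -0.18 -0.18  0.98]]
[ 554.52 -446.58   -0.09   -0.14]
[[ 0.01  0.11  0.24 -0.38  0.  ]
 [ 0.16  0.16 -0.18 -0.18  0.  ]]
```

```bash
python3 -m pendant '-0.05 0 -0.03 0 0 0 0.045;-0.1 0.06 -0.03 0 0 0 0.045;-0.12 0.12 -0.03 0 0 0 0.045;-0.12 0.15 -0.03 0 0 0 0.045;-0.12 0.15 -0.03 0 0 0 0.045;-0.12 0.15 -0.03 0 0 0 0.045' 
python3 - <<'E'
from h import *
im=env.snapshot('side'); cv2.imwrite('pics/side17.png',im)
a=cv2.imread('pics/side0.png'); 
cv2.imwrite('pics/d17.png',np.hstack([im[140:384,80:400],a[140:384,80:400]]))
w=env.snapshot('wrist'); cv2.imwrite('pics/wrist17.png',w); crop(0,'pics/wrist17.png',0,0,512,384,1.5,'pics/w17b.png')
E
python3 st.py
```

```text
clock: 28.88
position: [460.5, -287.3, 247.4]
orientation: [0.706, 0.032, 0.706, -0.032]
wrist_force: [-0.2, 0.1, -0.6]
grip_width: 44.8
t 28.98 pos [ 460.19 -287.85  246.98] toolF [-0.23  0.11 -0.35] M [-0.03 -0.   -0.03] grip 44.94 yaw -0.0925 pitch -0.0009 roll 0.0004 qd 0.0067
die-frame shank x -111.35 y 148.08 (tip depth -33.35)
```

View pics/d17.png

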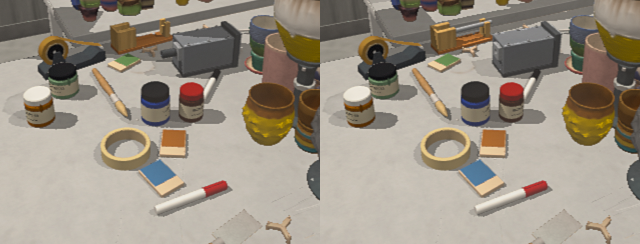

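View pics/w17b.png

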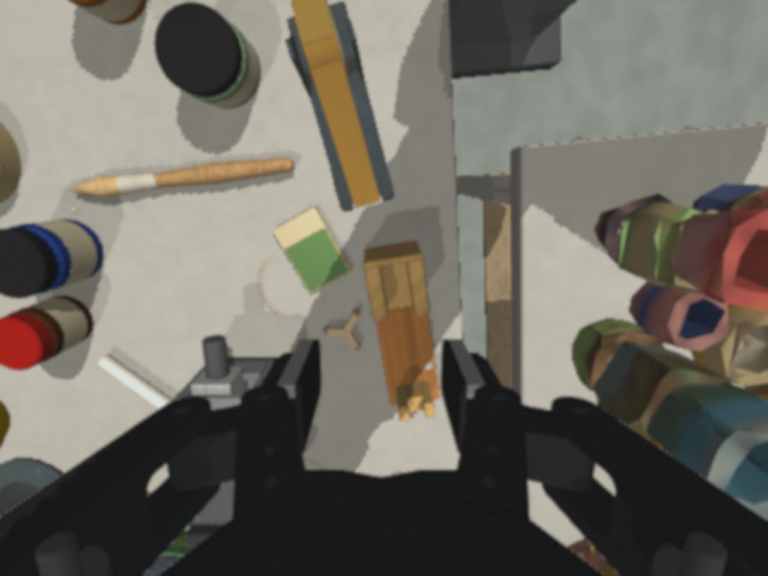

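The head (crop (215,355)) sits against the bush face. The jars, tiles, brush, marker and stilts look unmoved when the before and after side views are compared. I'm handing in.

```bash
python3 -c "
from bench import env
print(env.job_done())"
```

```text
the job is handed in; nothing more can be done
None
```

The pin is in the bush with its head against the face, and I handed the job in at about 29 s with the arm clear of everything.

- **First insertion:** I lifted the pin from the cradle and slid it about 50–55 mm into the bore. Axial force stayed within about 2 N. I released the shank there; the depth is from camera and arm readings, good to about 3 mm.
- **Pushing home:** I took the head with a 25 N grip, lifted it about 4 mm to level and pushed. It slid freely until a firm stop at about 9 N, then I released it.

**Last checks**
- **Seating:** The last side and wrist pictures show the head against the bush face. My camera fits for a remaining gap disagreed, from about 0 to 1.7 mm, and their uncertainty is about the same size. The firm stop after free sliding points to the head being seated. I did not push a second time to confirm it.
- **Other items:** In the before and after side pictures and the last wrist picture, the jars, tiles, stilts, brush and marker look unmoved; I compared these by eye only. No collision force showed in the readings.

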